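# Mix sample jars on a touch mixer and set them out

### The job

Push the mixer's blue button fully down and let it go to switch it on. Then take the sample jars that are there (two to four of them) in the order green, yellow, red, black lid: hold each one upright in the gripper and press it down on the middle of the mixer's round rubber pad until the pad is fully depressed, keep it down for four seconds, and stand it upright on the blue mat. When all of them stand on the mat, push the blue button fully down again to switch the mixer off and let it go; do not disturb the reagent bottle, the flask or the spatula.

Things in the scene. Friction and masses are not known exactly. Their poses are not given: they have to be found in the camera images.
- mixer: bench mixer, white box fixed to the bench, 160 mm (x) by 130 mm (y), grey deck at 72 mm height; origin at the centre of its underside. The blue button stands on its deck at x = -53 mm, the rubber pad at x = +30 mm, both at y = 0
- pad (a joint): travel of the mixer's sprung pad: 0 at rest, 0.008 m fully depressed; starts to move at about 3 N, fully down takes about 10 N
- pad_top (a point): middle of the upper face of the round dark rubber pad (68 mm diameter, flat), 104 mm above the bench at rest; moves down with the pad; z up
- pad_down (a point): fixed point on the mixer: where the middle of the pad's upper face comes when fully depressed, 96 mm above the bench; z up
- button (a joint): travel of the blue spring button: 0 released, 0.006 m fully down; fully down takes about 5 N
- button_top (a point): middle of the top of the round blue button (28 mm diameter) on the mixer's deck, 89 mm above the bench when released; pressed straight down
- mat: flat blue rubber mat fixed to the bench, 210 mm square, 1 mm thick (a jar on it stands at bench height); origin at its centre, x and y along its sides
- jar_green: squat white round sample jar with a green screw lid; body 58 mm diameter and 44 mm high, lid 54 mm diameter up to 62 mm total height, about 0.16 kg, heavy foot; origin at the centre of its underside, z up along the jar. May be absent.
- jar_yellow: squat white round sample jar with a yellow screw lid; body 58 mm diameter and 44 mm high, lid 54 mm diameter up to 62 mm total height, about 0.16 kg, heavy foot; origin at the centre of its underside, z up along the jar. May be absent.
- jar_red: squat white round sample jar with a red screw lid; body 58 mm diameter and 44 mm high, lid 54 mm diameter up to 62 mm total height, about 0.16 kg, heavy foot; origin at the centre of its underside, z up along the jar. May be absent.
- jar_black: squat white round sample jar with a black screw lid; body 58 mm diameter and 44 mm high, lid 54 mm diameter up to 62 mm total height, about 0.16 kg, heavy foot; origin at the centre of its underside, z up along the jar. May be absent.
- reagent: bystander: larger white reagent bottle with a blue cap, 64 mm diameter, 140 mm high; origin at the centre of its underside
- flask: bystander: conical glass flask, 84 mm diameter at the foot, 113 mm high; origin at the centre of its underside
- spatula: bystander: spatula with a yellow handle, 180 mm long, lying on the bench; origin near its middle, x along it
Mind the look-alikes: they are no part of the job. Leave any pink look-alike of the jar_yellow alone. What is shaped like the jar_red but pink is not meant.

How it is judged:
On the way, in this order (a step that is already met when the one before it is completed fails the run):
1. the blue button is pushed fully down (at least 5 of its 6 mm) (value of joint button above 0.005 m), for 0.05 s.
2. the green-lidded jar, upright and held in the gripper, has pressed the pad fully down (to 1.5 mm, within 20 mm of its middle) for 3 s (horizontal distance between jar_green and pad_down below 0.02 m and z of jar_green in the frame of pad_down between -0.006 and 0.0015 m and angle between jar_green's own z axis and vertical below 0.15 rad and contact force between the fingers and jar_green above 1 N), for 3 s.
3. the yellow-lidded jar, upright and held in the gripper, has pressed the pad fully down (to 1.5 mm, within 20 mm of its middle) for 3 s (horizontal distance between jar_yellow and pad_down below 0.02 m and z of jar_yellow in the frame of pad_down between -0.006 and 0.0015 m and angle between jar_yellow's own z axis and vertical below 0.15 rad and contact force between the fingers and jar_yellow above 1 N), for 3 s.
4. the red-lidded jar, upright and held in the gripper, has pressed the pad fully down (to 1.5 mm, within 20 mm of its middle) for 3 s (horizontal distance between jar_red and pad_down below 0.02 m and z of jar_red in the frame of pad_down between -0.006 and 0.0015 m and angle between jar_red's own z axis and vertical below 0.15 rad and contact force between the fingers and jar_red above 1 N), for 3 s.
5. the black-lidded jar, upright and held in the gripper, has pressed the pad fully down (to 1.5 mm, within 20 mm of its middle) for 3 s (horizontal distance between jar_black and pad_down below 0.02 m and z of jar_black in the frame of pad_down between -0.006 and 0.0015 m and angle between jar_black's own z axis and vertical below 0.15 rad and contact force between the fingers and jar_black above 1 N), for 3 s.
6. with all the jars upright on the mat, the blue button is pushed fully down again (value of joint button above 0.005 m and x of jar_green in the frame of mat between -0.095 and 0.095 m and y of jar_green in the frame of mat between -0.095 and 0.095 m and z of jar_green in the frame of mat between -0.004 and 0.006 m and angle between each of jar_green, jar_yellow, jar_red, jar_black's own z axis and vertical below 0.15 rad and x of jar_yellow in the frame of mat between -0.095 and 0.095 m and y of jar_yellow in the frame of mat between -0.095 and 0.095 m and z of jar_yellow in the frame of mat between -0.004 and 0.006 m and x of jar_red in the frame of mat between -0.095 and 0.095 m and y of jar_red in the frame of mat between -0.095 and 0.095 m and z of jar_red in the frame of mat between -0.004 and 0.006 m and x of jar_black in the frame of mat between -0.095 and 0.095 m and y of jar_black in the frame of mat between -0.095 and 0.095 m and z of jar_black in the frame of mat between -0.004 and 0.006 m), for 0.05 s.
At the end, for the whole second after the job is handed in: All jars present stand on the mat (their middles at least 10 mm inside its edge), upright within 0.15 rad and at rest; the button and the pad are released (within 1.5 mm of rest) (x of jar_green in the frame of mat between -0.095 and 0.095 m and y of jar_green in the frame of mat between -0.095 and 0.095 m and z of jar_green in the frame of mat between -0.004 and 0.006 m and angle between each of jar_green, jar_yellow, jar_red, jar_black's own z axis and vertical below 0.15 rad and x of jar_yellow in the frame of mat between -0.095 and 0.095 m and y of jar_yellow in the frame of mat between -0.095 and 0.095 m and z of jar_yellow in the frame of mat between -0.004 and 0.006 m and x of jar_red in the frame of mat between -0.095 and 0.095 m and y of jar_red in the frame of mat between -0.095 and 0.095 m and z of jar_red in the frame of mat between -0.004 and 0.006 m and x of jar_black in the frame of mat between -0.095 and 0.095 m and y of jar_black in the frame of mat between -0.095 and 0.095 m and z of jar_black in the frame of mat between -0.004 and 0.006 m and linear speed of each of jar_green, jar_yellow, jar_red, jar_black below 0.02 m/s and value of joint each of button, pad below 0.0015 m); the robot touches nothing.
It fails at once if the white reagent bottle with the blue cap is moved more than 40 mm (distance of reagent from where it was at the start of the episode above 0.04 m).
It fails at once if the glass flask is moved more than 40 mm (distance of flask from where it was at the start of the episode above 0.04 m).
It fails at once if the yellow-handled spatula is moved more than 40 mm (distance of spatula from where it was at the start of the episode above 0.04 m).
It fails at once if the white reagent bottle with the blue cap is knocked over (angle between reagent's own z axis and vertical above 0.5 rad).
It fails at once if the glass flask is knocked over (angle between flask's own z axis and vertical above 0.5 rad).
Of jar_green, jar_yellow, jar_red, jar_black only 2 to 4 are there at a start; the rules pass over those that are not, and their reading is None.
At some moment in a run one of jar_green, jar_yellow, jar_red, jar_black may be knocked a few centimetres aside while the robot is not near it.
It also fails if it takes over 210 s, if anything falls off the work surface, if the arm or the gripper's body presses on something with over 40 N, if the wrist force passes 120 N, or if a joint passes its speed limit or range.

### The arm

A 6-joint arm with a two-finger parallel gripper is mounted at the origin on the work surface. World frame = base frame: x ahead of the robot, y to its left, z up, the work surface at z = 0. Lengths are in m, angles in rad, forces in N, time in s.
With the tool pointing down it reaches from about 0.275 to 0.75 m from the base axis. Payload 10.2 kg.
Tool frame: the origin (TCP) lies at the very end of the fingers, on their centre line; the grasp point (between the pads) lies 19 mm behind it; z points along the fingers, y is the line along which they close (so a half turn about z gives the same grasp; the last joint's range is limited). The gripper opens to 85 mm and grips with 20 to 120 N. Pads are 22 mm wide; open, the fingers measure 114 mm over their backs; the gripper's body (76 mm by 85 mm) begins 54 mm behind the grasp point. The pads swing forward as they close: fully open they stand 13 mm farther back than shut.
Start: joints at [0.973, 0.313, 1.498, -0, 1.331, -0.223], TCP at [0.192, 0.489, 0.231] pointing down, gripper open.
Joint ranges: [-2.94, 2.94], [-0.97, 2.17], [0.19, 2.56], [-1.23, 4.37], [0.02, 3.11], [-2.88, 2.88]. Speed limits (rad/s): [2.39, 2.39, 3.01, 3.14, 3.14, 3.14].

### API

Orientations are given as [roll, pitch, yaw] about the fixed x, y, z axes, in that order (R = Rz(yaw) Ry(pitch) Rx(roll)).
In Python, from workcell import telemetry, imaging, order gives the robot as it stands.
- The arm moves only by the tool jog_arm, never from a script. Its argument "plan" is a list of rows, each a list of 2 entries, a list of its own where there are three numbers: the shift along the tool's x, y, z in mm, then the turn, a rotation vector about the tool's x, y, z in degrees. In form: [[[x, y, z], [wx, wy, wz]], ...]. A call has 1 to 10 rows; each row shifts and turns the commanded pose from where the row before left it, along the tool's axes as they then stand; what a row does not reach is not made up. A row lasts 1/8 s, in which the tool goes at most 62.5 mm and 10.7 degrees, less where a joint would pass 70% of its speed; a pose out of reach is approached as far as the arm can. A call with a gripper value outside its range is refused whole. "jaw" is the opening, from -1 (shut) to 1 (fully open), set as the call begins (left out, the last holds). The fingers move at their own pace and stop on an object; "newtons" is the grip in N (left out, the last holds). Time passes only in rows, so rows that do not move let the fingers close. It gives the time, the measured TCP pose, the force, the opening and the grip force at its end, in the units of the state.
- telemetry.read_state(): the state, without advancing time (a new reading comes with each control period).
- imaging.get_image(name): name is "side" or "top" or "wrist"; returns the picture (480x640x3 uint8, blue, green, red); there is no depth.
- imaging.camera_info(name): a dict with "fx", "fy", "cx", "cy" (pixels), "R" (3x3) and "t" (3): a world point X has camera coordinates R X + t; the wrist camera has in their place "T_tool_cam" (4x4, takes a point from camera to tool coordinates, whose origin is the TCP and whose axes are the flange's). Camera axes: x right, y down, z forward; pixel columns grow to the right and rows downward; lengths in m; the calibration is good to about 2 mm. A picture is of the moment at which its call begins: read the wrist's pose just before it. camera_info takes no time and is no camera call.
- order.hand_in(): hands the job in; it is judged then, once.
The state is a dict: "time_s": time; "joints": joint angles; "joint_vel": joint speeds; "effort": joint torques, N m; "position": TCP position; "eef_rot": TCP orientation; "ft_force": force on the tool from outside, world axes, zero at the start; "wrist_torque": the same for the moment, N m; "width": opening from 0.0 (shut) to 1.0 (fully open); "grip_force": force on a finger pad.
Only numpy, scipy, OpenCV 4.12 (cv2) and the standard library are available. Lean on these libraries where they do the work, as an engineer would, in place of code of your own. Each camera call takes 0.05 s, during which the arm holds its last target. There are 200 camera calls.

## Working session

There is one attempt and no reset: what is moved stays moved. The work goes in short steps, Python scripts to look and compute and a tool call to move; the robot and the scene stay as the last step left them, time stands still between calls to the robot, and variables do not carry over. Pictures are saved under pics/ and viewed, at most 14 in all, crops included, and the job is handed in when it is done.

Besides the shell and the picture viewer there is one more tool, called after "Request:" by a JSON object that holds its "method" and its "body", one argument or row to a line. jog_arm: Moves the arm, as the interface text tells. Its arguments: {"type":"object","properties":{"plan":{"type":"array"},"jaw":{"type":"number"},"newtons":{"type":"number"}},"required":["plan"]}

```bash
mkdir -p pics; ls; python3 - <<'E'
from workcell import telemetry, imaging
import cv2
s=telemetry.read_state(); print(s)
for n in ("top","side"):
    cv2.imwrite(f"pics/{n}0.png",imaging.get_image(n)); print(n,imaging.camera_info(n))
print(imaging.camera_info("wrist"))
E
```

```text
pics
{'time_s': 0.0, 'joints': array([ 9.72615985e-01,  3.13428231e-01,  1.49846995e+00,  1.06370313e-05,
        1.33102721e+00, -2.23418188e-01]), 'joint_vel': array([ 1.08259093e-05, -4.25832319e-04,  1.11272990e-03, -1.45126966e-04,
       -1.66971191e-03, -2.12879254e-03]), 'effort': array([ 9.84282087e-04, -4.12258744e+01, -2.59744334e+01, -1.27938442e-04,
        4.08172360e-03, -2.49477623e-06]), 'position': array([0.19203505, 0.48832119, 0.23073386]), 'eef_rot': array([-3.14029533e+00, -3.05358495e-04,  2.76682777e+00]), 'ft_force': array([ 0.09380024,  0.34769012, -0.11575966]), 'wrist_torque': array([-0.01216997,  0.04978389, -0.00321074]), 'grip_force': 0.0, 'width': 1.0009834303952654}
top {'fx': 541.6602738374314, 'fy': 541.6602738374314, 'cx': 318.65125817280835, 'cy': 230.66939922698705, 'R': array([[-0.00698602, -0.99993416, -0.0091032 ],
       [-0.99845356,  0.00747718, -0.05508701],
       [ 0.05515145,  0.00870429, -0.99844006]]), 't': array([-0.05415519,  0.61093413,  1.45873187])}
side {'fx': 532.9533800817542, 'fy': 532.9533800817542, 'cx': 317.2354193750161, 'cy': 233.2000837606374, 'R': array([[ 0.99749601, -0.06892633, -0.01583879],
       [-0.05907388, -0.68889918, -0.72244598],
       [ 0.03888422,  0.72157264, -0.69124593]]), 't': array([-0.60782764,  0.07690538,  1.12618408])}
{'fx': 399.4327943236458, 'fy': 399.4327943236458, 'cx': 313.2939439146899, 'cy': 238.90815171547848, 'T_tool_cam': array([[-2.45422954e-04, -9.45254901e-01, -3.26332823e-01,
         8.28929767e-02],
       [ 9.99999777e-01, -2.95457503e-05, -6.66481024e-04,
         1.06153495e-03],
       [ 6.20352706e-04, -3.26332914e-01,  9.45254698e-01,
        -1.42299818e-01],
       [ 0.00000000e+00,  0.00000000e+00,  0.00000000e+00,
         1.00000000e+00]])}
```

View pics/top0.png

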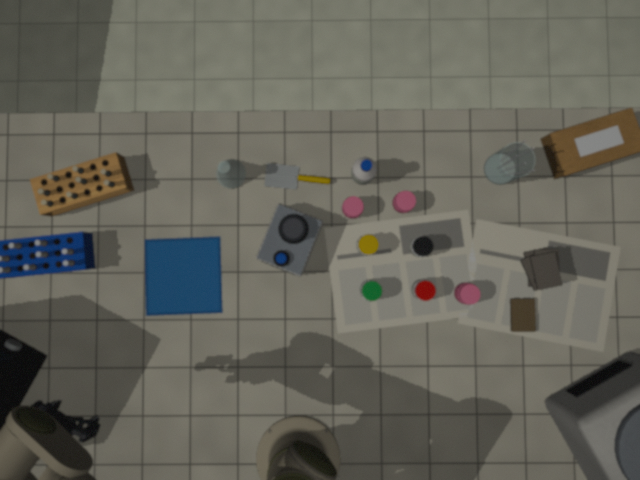

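View pics/side0.png

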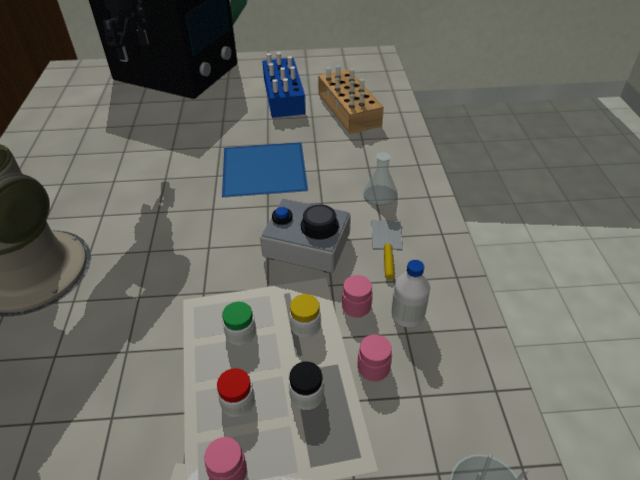

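All four jars stand in a compartmented tray: green (372,290), red (425,290), yellow (368,244) and black (423,246). The pad is at (293,228), the button at (281,258) and the mat around (183,275). There are three pink look-alikes, one of them in the tray. Next I measure positions.

```bash
cat > h.py <<'E'
import cv2, numpy as np
from workcell import telemetry, imaging
from scipy.spatial.transform import Rotation as Rot
HSV={'green':((50,90,40),(85,255,255)),'yellow':((20,140,90),(34,255,255)),'red':((0,190,100),(8,255,255)),
     'black':((0,0,0),(180,110,50)),'blue':((105,150,40),(125,255,255))}
def ray(cam,uv):
    i=imaging.camera_info(cam)
    d=np.array([(uv[0]-i['cx'])/i['fx'],(uv[1]-i['cy'])/i['fy'],1])
    if cam=='wrist':
        s=telemetry.read_state(); R=Rot.from_euler('xyz',s['eef_rot']).as_matrix(); T=i['T_tool_cam']
        return s['position']+R@T[:3,3], R@T[:3,:3]@d
    R=np.array(i['R']); return -R.T@i['t'], R.T@d
def onz(cam,uv,z):
    o,d=ray(cam,uv); return o+d*(z-o[2])/d[2]
def tri(a,b):
    A=np.zeros((3,3));r=np.zeros(3)
    for o,d in (a,b):
        d=d/np.linalg.norm(d);P=np.eye(3)-np.outer(d,d);A+=P;r+=P@o
    return np.linalg.solve(A,r)
def blob(img,col,near=None,rad=40):
    m=cv2.inRange(cv2.cvtColor(img,cv2.COLOR_BGR2HSV),*HSV[col])
    if near is not None:
        k=np.zeros_like(m);cv2.circle(k,near,rad,255,-1);m&=k
    n,l,st,c=cv2.connectedComponentsWithStats(m)
    i=1+np.argmax(st[1:,4]); return c[i],st[i],l==i
E
python3 - <<'E'
from h import *
top=cv2.imread('pics/top0.png');side=cv2.imread('pics/side0.png')
S={'green':((372,290),(238,320)),'yellow':((368,244),(305,310)),'red':((425,290),(234,388)),'black':((423,246),(306,382)),
'button':((281,258),(282,214)),'pad':((293,228),(319,220))}
for k,(a,b) in S.items():
    c={'button':'blue','pad':'black'}.get(k,k); r=(11 if k=='button' else 16)
    ca,sa,_=blob(top,c,a,r);cb,sb,_=blob(side,c,b,22)
    z={'button':.089,'pad':.1}.get(k,.06)
    print(k,ca.round(1),sa[2:],cb.round(1),sb[2:],'tri',tri(ray('top',ca),ray('side',cb)).round(4),'onz',onz('top',ca,z).round(4))
_,_,m=blob(top,'blue',(183,275),70)
p=cv2.boxPoints(cv2.minAreaRect(np.argwhere(m)[:,::-1].astype(np.float32)))
q=np.array([onz('top',x,0.001) for x in p]);print(q.round(4),q.mean(0).round(4))
# mixer deck by colour, spot heights
for a in [(258,252),(275,206),(322,222),(306,273)]: print('mixercorner',a,onz('top',a,.072).round(3))
cv2.imwrite('pics/c.png',cv2.resize(np.hstack([top[190:360,310:510],top[190:360,220:420]]),(800,340),interpolation=cv2.INTER_CUBIC))
E
```

```text
green [371.6 290.3] [ 20  19 296] [237.  315.3] [ 30  28 670] tri [ 0.4504 -0.1975  0.052 ] onz [ 0.4504 -0.1969  0.06  ]
yellow [368.2 244.1] [ 19  19 298] [303.7 306.7] [ 29  28 588] tri [ 0.572  -0.1897  0.0546] onz [ 0.5716 -0.1893  0.06  ]
red [425.1 290.1] [ 19  18 257] [232.8 382.9] [ 33  29 728] tri [ 0.45   -0.3377  0.057 ] onz [ 0.45   -0.3371  0.06  ]
black [423.2 245.5] [ 21  19 298] [305.4 377.9] [ 32  33 855] tri [ 0.5674 -0.3354  0.0531] onz [ 0.567  -0.3342  0.06  ]
button [280.7 258. ] [ 12  11 109] [281.4 212.4] [ 14  12 133] tri [0.5374 0.0396 0.085 ] onz [0.5366 0.0393 0.089 ]
pad [294.5 228.9] [ 30  30 393] [319.4 226.4] [ 38  35 691] tri [0.6139 0.0042 0.0715] onz [0.6108 0.0027 0.1   ]
[[0.4984 0.4169 0.001 ]
 [0.4984 0.4142 0.001 ]
 [0.4683 0.4139 0.001 ]
 [0.4683 0.4166 0.001 ]] [0.4833 0.4154 0.001 ]
mixercorner (258, 252) [0.553 0.1   0.072]
mixercorner (275, 206) [0.673 0.055 0.072]
mixercorner (322, 222) [ 0.63  -0.068  0.072]
mixercorner (306, 273) [ 0.497 -0.025  0.072]
```

View pics/c.png

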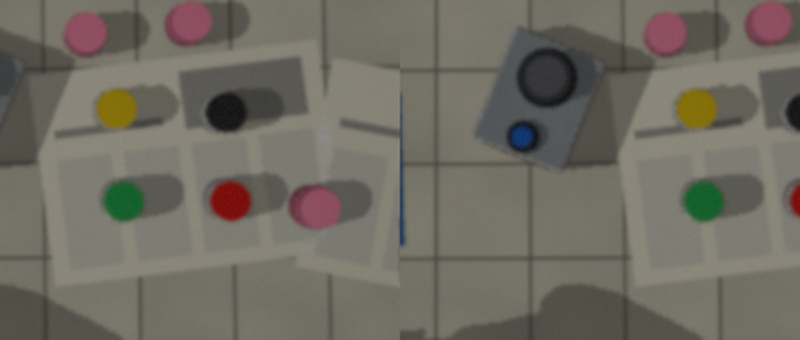

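Request:
{"method": "jog_arm", "body": {
  "plan": [
    [[0, 0, 0], [0, 0, -7.15]],
    [[0, 0, 0], [0, 0, -7.15]],
    [[0, 0, 0], [0, 0, -7.15]],
    [[-20, -25, 0], [0, 0, 0]],
    [[-35, -45, 0], [0, 0, 0]],
    [[-35, -45, 0], [0, 0, 0]],
    [[-35, -45, 0], [0, 0, 0]],
    [[-35, -45, 0], [0, 0, 0]],
    [[-35, -45, 0], [0, 0, 0]],
    [[-20, -25, 0], [0, 0, 0]]
  ],
  "jaw": -1,
  "newtons": 60
}}

```text
time_s: 1.35
position: [0.4082, 0.2114, 0.2311]
eef_rot: [-3.141, -0.0, 3.139]
ft_force: [-0.3, 0.2, 0.3]
width: 0.004
grip_force: 0.0
```

```bash
python3 - <<'E'
from h import *
print(telemetry.read_state()['position'],telemetry.read_state()['joints'])
c=[(145,239),(220,237),(222,313),(147,315)]
q=np.array([onz('top',x,0.001) for x in c]);print(q.round(4),q.mean(0).round(4))
for a in [(353,207),(404,202),(468,293)]: print('pink',onz('top',a,.06).round(3))
for a in [(293.5,228.5)]: print('pad',onz('top',a,.104).round(3))
E
```

```text
[0.40817227 0.21136445 0.2310588 ] [ 2.22110665e-01  1.68728366e-01  1.68281134e+00 -1.77780785e-04
  1.29055982e+00 -1.34605452e+00]
[[0.592  0.4207 0.001 ]
 [0.596  0.2135 0.001 ]
 [0.3879 0.2074 0.001 ]
 [0.3838 0.413  0.001 ]] [0.4899 0.3136 0.001 ]
pink [ 0.67 -0.15  0.06]
pink [ 0.682 -0.285  0.06 ]
pink [ 0.442 -0.449  0.06 ]
pad [0.612 0.005 0.104]
```

Request:
{"method": "jog_arm", "body": {
  "plan": [
    [[-15, -22, 0], [0, 0, 0]],
    [[-30, -40, 0], [0, 0, 0]],
    [[-30, -40, 0], [0, 0, 0]],
    [[-30, -40, 0], [0, 0, 0]],
    [[-24, -30, 0], [0, 0, 0]],
    [[0, 0, 30], [0, 0, 0]],
    [[0, 0, 40], [0, 0, 0]],
    [[0, 0, 40], [0, 0, 0]],
    [[0, 0, 20], [0, 0, 0]],
    [[0, 0, 0], [0, 0, 0]]
  ]
}}

```text
time_s: 2.6
position: [0.5352, 0.0415, 0.1]
eef_rot: [3.141, -0.003, 3.141]
ft_force: [0.4, -0.5, 0.9]
width: -0.001
grip_force: 0.0
```

Request:
{"method": "jog_arm", "body": {
  "plan": [
    [[0, 0, 6], [0, 0, 0]],
    [[0, 0, 4], [0, 0, 0]],
    [[0, 0, 3], [0, 0, 0]],
    [[0, 0, 2], [0, 0, 0]],
    [[0, 0, 0], [0, 0, 0]]
  ]
}}

```text
time_s: 3.22
position: [0.5364, 0.0414, 0.087]
eef_rot: [-3.141, 0.001, 3.141]
ft_force: [-0.3, 0.0, 6.6]
width: -0.0
grip_force: 3.4
```

Request:
{"method": "jog_arm", "body": {
  "plan": [
    [[0, 0, 2], [0, 0, 0]],
    [[0, 0, 1], [0, 0, 0]],
    [[0, 0, 0], [0, 0, 0]]
  ]
}}

```text
time_s: 3.6
position: [0.5366, 0.0414, 0.0866]
eef_rot: [-3.141, 0.003, -3.142]
ft_force: [-11.1, 0.6, 32.0]
width: -0.003
grip_force: 15.7
```

```bash
python3 - <<'E'
from h import *
a=imaging.get_image('side')[130:310,200:400];b=imaging.get_image('wrist')
cv2.imwrite('pics/p1.png',np.hstack([cv2.resize(a,(400,360),interpolation=cv2.INTER_CUBIC),cv2.resize(b,(400,300))[:, :].copy() if 0 else cv2.copyMakeBorder(cv2.resize(b,(400,300)),0,60,0,0,0)]))
print(telemetry.read_state()['ft_force'])
E
```

```text
[-1.10526261e+01  1.48279226e-02  3.18243524e+01]
```

View pics/p1.png

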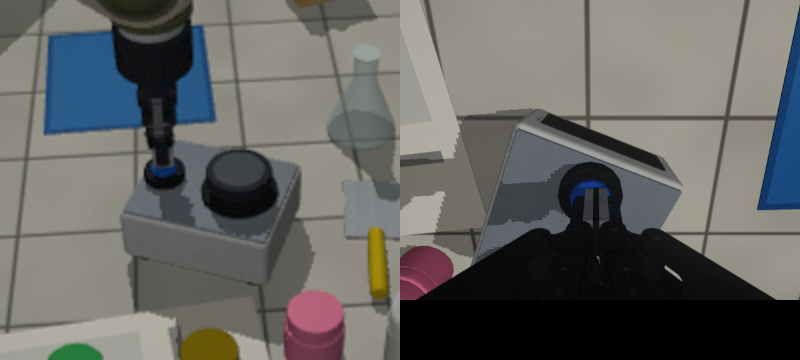

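The gripper seems to meet the dark collar around the button. I lift and measure the button from close up.

Request:
{"method": "jog_arm", "body": {
  "plan": [
    [[0, 0, -10], [0, 0, 0]],
    [[0, 0, -20], [0, 0, 0]],
    [[0, 0, -25], [0, 0, 0]],
    [[30, 0, -20], [0, 0, 0]],
    [[0, 0, 0], [0, 0, 0]],
    [[0, 0, 0], [0, 0, 0]]
  ]
}}

```text
time_s: 4.45
position: [0.5062, 0.0414, 0.1579]
eef_rot: [3.142, -0.0, 3.141]
ft_force: [-0.3, 0.0, -0.5]
width: 0.001
grip_force: 0.0
```

```bash
python3 - <<'E'
from h import *
b=imaging.get_image('wrist');cv2.imwrite('pics/w2.png',b);print(telemetry.read_state()['position'])
c,s,m=blob(b,'blue',None);print(c,s)
(x,y),r,_=cv2.fitEllipse(max(cv2.findContours(m.astype(np.uint8),0,1)[0],key=cv2.contourArea))
print(x,y,r,onz('wrist',(x,y),.089),onz('wrist',c,.089))
E
```

```text
[0.50619805 0.04137672 0.15763292]
[585.67827704 192.29653794] [  514    49   126   271 28509]
584.9454956054688 202.43421936035156 (121.67857360839844, 339.27764892578125) [0.47553356 0.18888901 0.089     ] [0.46995012 0.18805163 0.089     ]
```

View pics/w2.png

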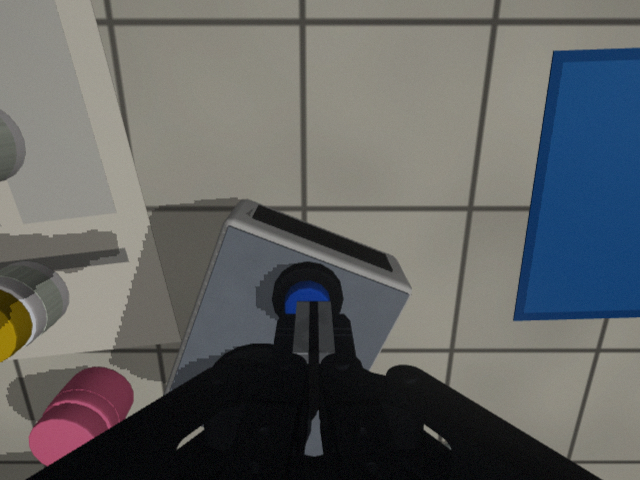

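The button at (306,297) is half hidden by the fingertips, so I shift away in +x.

Request:
{"method": "jog_arm", "body": {
  "plan": [
    [[-35, 0, -10], [0, 0, 0]],
    [[-35, 0, 0], [0, 0, 0]],
    [[0, 0, 0], [0, 0, 0]],
    [[0, 0, 0], [0, 0, 0]]
  ]
}}

```text
time_s: 5.0
position: [0.5754, 0.0415, 0.1674]
eef_rot: [3.141, -0.002, 3.141]
ft_force: [-0.6, 0.1, 0.6]
width: 0.0
grip_force: 0.0
```

```bash
python3 - <<'E'
from h import *
b=imaging.get_image('wrist');cv2.imwrite('pics/w3.png',b);print(telemetry.read_state()['position'])
u=imaging.camera_info('wrist')
s=telemetry.read_state();R=Rot.from_euler('xyz',s['eef_rot']).as_matrix();T=u['T_tool_cam']
pc=T[:3,:3].T@(R.T@(np.array([.537,.04,.089])-s['position'])-T[:3,3]);px=(int(u['fx']*pc[0]/pc[2]+u['cx']),int(u['fy']*pc[1]/pc[2]+u['cy']));print(px)
c,s,m=blob(b,'blue',px,60);(x,y),r,_=cv2.fitEllipse(max(cv2.findContours(m.astype(np.uint8),0,1)[0],key=cv2.contourArea))
print(c,s,(x,y),r,onz('wrist',(x,y),.089))
for dx,dy in((r[0]/2,0),(-r[0]/2,0),(0,r[1]/2),(0,-r[1]/2)):print(onz('wrist',(x+dx,y+dy),.089).round(4))
cv2.imwrite('pics/w3.png',cv2.resize(b[max(0,px[1]-75):px[1]+75,px[0]-100:px[0]+100],(800,600)))
E
```

```text
[0.57534181 0.04147286 0.16773215]
(309, 185)
[306.33417979 186.71711529] [ 282  162   50   51 1969] (306.3266296386719, 186.7130126953125) (48.663421630859375, 49.69258499145508) [0.53796536 0.03794592 0.089     ]
[0.538  0.0516 0.089 ]
[0.538  0.0243 0.089 ]
[0.5523 0.0379 0.089 ]
[0.5242 0.038  0.089 ]
```

View pics/w3.png

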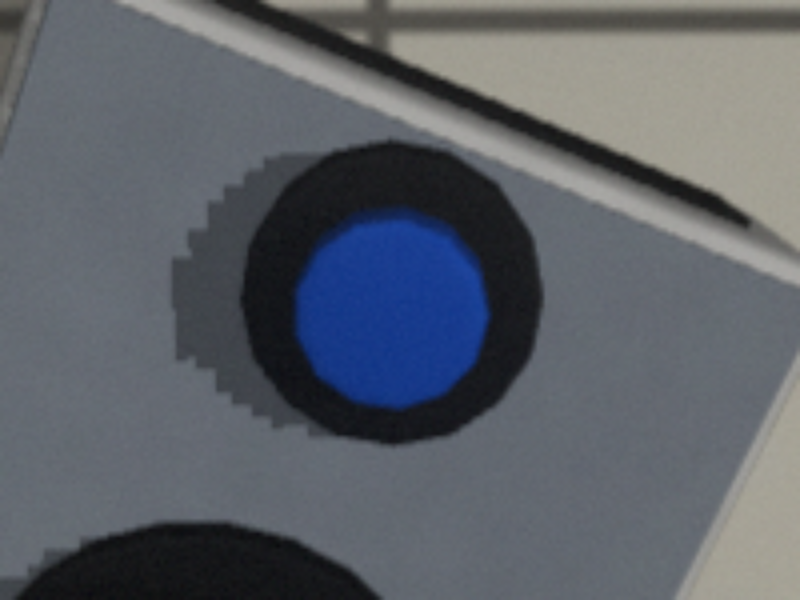

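The button centre is (0.538, 0.038), diameter 28 mm at z 89, as it should be. It is flush in a collar, so I'll press with a 20° tilted fingertip edge.

Request:
{"method": "jog_arm", "body": {
  "plan": [
    [[15, -3, 20], [0, 0, 0]],
    [[18, -0.5, 32], [0, 0, 0]],
    [[0, 0, 0], [0, -10, 0]],
    [[0, 0, 0], [0, -10, 0]],
    [[3.4, 0, 9.4], [0, 0, 0]],
    [[3.4, 0, 9.4], [0, 0, 0]],
    [[0, 0, 0], [0, 0, 0]],
    [[0, 0, 0], [0, 0, 0]]
  ]
}}

```text
time_s: 6.05
position: [0.5435, 0.0379, 0.0962]
eef_rot: [3.142, 0.348, 3.141]
ft_force: [-0.0, -0.5, -0.5]
width: 0.001
grip_force: 0.0
```

Request:
{"method": "jog_arm", "body": {
  "plan": [
    [[1, 0, 2.8], [0, 0, 0]],
    [[1, 0, 2.8], [0, 0, 0]],
    [[0, 0, 0], [0, 0, 0]],
    [[0, 0, 0], [0, 0, 0]]
  ]
}}

```text
time_s: 6.55
position: [0.5435, 0.0378, 0.0908]
eef_rot: [-3.141, 0.35, 3.141]
ft_force: [2.2, -1.1, 4.0]
width: -0.002
grip_force: 2.0
```

Request:
{"method": "jog_arm", "body": {
  "plan": [
    [[0.7, 0, 1.9], [0, 0, 0]],
    [[0, 0, 0], [0, 0, 0]],
    [[0, 0, 0], [0, 0, 0]]
  ]
}}

```text
time_s: 6.92
position: [0.5437, 0.0378, 0.0893]
eef_rot: [-3.141, 0.351, 3.141]
ft_force: [-1.0, 0.2, 11.5]
width: 0.003
grip_force: 5.7
```

Request:
{"method": "jog_arm", "body": {
  "plan": [
    [[0.7, 0, 1.9], [0, 0, 0]],
    [[0, 0, 0], [0, 0, 0]],
    [[0, 0, 0], [0, 0, 0]]
  ]
}}

```text
time_s: 7.3
position: [0.544, 0.0379, 0.0887]
eef_rot: [-3.141, 0.353, -3.141]
ft_force: [-11.6, 0.4, 28.2]
width: -0.001
grip_force: 14.1
```

Request:
{"method": "jog_arm", "body": {
  "plan": [
    [[-3.7, 0, -10.3], [0, 0, 0]],
    [[0, 0, 0], [0, 0, 0]],
    [[0, 0, 0], [0, 0, 0]]
  ]
}}

```text
time_s: 7.68
position: [0.5423, 0.038, 0.0963]
eef_rot: [3.141, 0.347, 3.141]
ft_force: [0.6, 0.7, -0.2]
width: 0.004
grip_force: 0.0
```

Request:
{"method": "jog_arm", "body": {
  "plan": [
    [[0.7, 0, 1.9], [0, 0, 0]],
    [[0, 0, 0], [0, 0, 0]],
    [[0, 0, 0], [0, 0, 0]]
  ]
}}

```text
time_s: 8.05
position: [0.5429, 0.0379, 0.095]
eef_rot: [3.141, 0.348, 3.141]
ft_force: [-1.6, 0.2, 1.4]
width: -0.003
grip_force: 0.8
```

Request:
{"method": "jog_arm", "body": {
  "plan": [
    [[0.5, 0, 1.4], [0, 0, 0]],
    [[0, 0, 0], [0, 0, 0]],
    [[0, 0, 0], [0, 0, 0]]
  ]
}}

```text
time_s: 8.43
position: [0.543, 0.0379, 0.0938]
eef_rot: [3.142, 0.349, 3.141]
ft_force: [-1.7, 0.6, 2.7]
width: 0.002
grip_force: 1.2
```

Request:
{"method": "jog_arm", "body": {
  "plan": [
    [[0.5, 0, 1.4], [0, 0, 0]],
    [[0, 0, 0], [0, 0, 0]],
    [[0, 0, 0], [0, 0, 0]]
  ]
}}

```text
time_s: 8.8
position: [0.5431, 0.0379, 0.0923]
eef_rot: [-3.142, 0.349, 3.141]
ft_force: [-2.2, 0.9, 3.3]
width: 0.002
grip_force: 1.6
```

Request:
{"method": "jog_arm", "body": {
  "plan": [
    [[0.5, 0, 1.4], [0, 0, 0]],
    [[0, 0, 0], [0, 0, 0]],
    [[0, 0, 0], [0, 0, 0]]
  ]
}}

```text
time_s: 9.18
position: [0.5431, 0.0379, 0.0908]
eef_rot: [-3.142, 0.349, 3.141]
ft_force: [-1.9, 0.2, 4.1]
width: -0.002
grip_force: 2.0
```

Request:
{"method": "jog_arm", "body": {
  "plan": [
    [[0.5, 0, 1.4], [0, 0, 0]],
    [[0, 0, 0], [0, 0, 0]],
    [[0, 0, 0], [0, 0, 0]]
  ]
}}

```text
time_s: 9.55
position: [0.5431, 0.0379, 0.0895]
eef_rot: [-3.142, 0.349, 3.141]
ft_force: [-3.9, 0.5, 6.0]
width: 0.002
grip_force: 3.3
```

The force rises from z≈0.0955 over 6 mm to about 5 N and then hits a hard stop, so the button was fully pressed. The tip reads about 4 mm long. Retract to above the green jar.

Request:
{"method": "jog_arm", "body": {
  "plan": [
    [[-7, 0, -19], [0, 0, 0]],
    [[-13.6, 0, -37.4], [0, 0, 0]],
    [[0, 0, 0], [0, 10, 0]],
    [[0, 0, 0], [0, 10, 0]],
    [[10, -25, -20], [0, 0, 0]],
    [[19, -45, -20], [0, 0, 0]],
    [[19, -50, 0], [0, 0, 0]],
    [[19, -50, 0], [0, 0, 0]],
    [[19, -45, 0], [0, 0, 0]],
    [[7, -20, 0], [0, 0, 0]]
  ],
  "jaw": 1
}}

```text
time_s: 10.8
position: [0.449, -0.1991, 0.1889]
eef_rot: [3.142, -0.0, 3.139]
ft_force: [0.0, 0.4, 0.1]
width: 1.003
grip_force: 0.0
```

```bash
python3 - <<'E'
from h import *
b=imaging.get_image('wrist');a=imaging.get_image('side')
print(telemetry.read_state()['position'])
cb,sb,_=blob(a,'green',(238,320),50);print('side',cb,sb)
cv2.imwrite('pics/w4.png',np.hstack([cv2.resize(b,(400,300)),cv2.resize(a,(400,300))]))
E
```

```text
[ 0.44936125 -0.19876537  0.18886318]
side [236.97761194 315.34626866] [222 302  30  28 670]
```

View pics/w4.png

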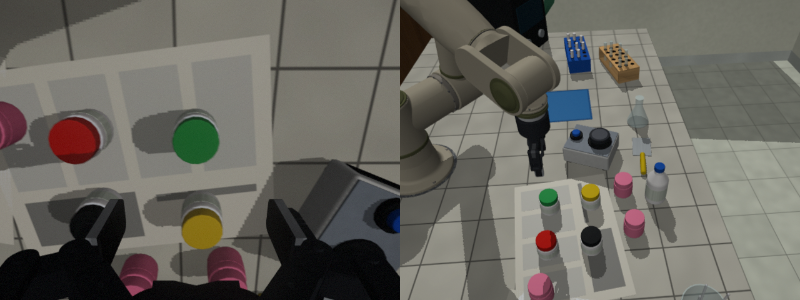

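```bash
python3 - <<'E'
from h import *
b=imaging.get_image('wrist')
for c,n,z in(('green',(390,280),.062),('yellow',(400,455),.062),('red',(120,280),.062)):
    c_,s,m=blob(b,c,n,50);x,y,w,h=s[:4]
    print(c,s,onz('wrist',c_,z).round(4),onz('wrist',(x,y+h/2),z).round(4),onz('wrist',(x+w,y+h/2),z).round(4))
E
```

```text
Traceback (most recent call last):
  File "h.py", line 25, in blob
    i=1+np.argmax(st[1:,4]); return c[i],st[i],l==i
        ~~~~~~~~~^^^^^^^^^^
ValueError: attempt to get argmax of an empty sequence
```

My coordinates were wrong: the half-size picture puts green at (312,224), yellow at (323,365) and red at (120,224).

```bash
python3 - <<'E'
from h import *
b=imaging.get_image('wrist')
for c,n,z in(('green',(312,224),.062),('yellow',(323,365),.062),('red',(120,224),.062)):
    c_,s,m=blob(b,c,n,50);x,y,w,h=s[:4]
    print(c,s,onz('wrist',c_,z).round(4),onz('wrist',(x,y+h/2),z).round(4),onz('wrist',(x+w,y+h/2),z).round(4))
E
```

```text
green [ 275  187   75   75 4401] [ 0.4492 -0.1972  0.062 ] [ 0.4495 -0.2234  0.062 ] [ 0.4496 -0.1706  0.062 ]
yellow [ 290  343   65   56 2846] [ 0.5717 -0.189   0.062 ] [ 0.5727 -0.2153  0.062 ] [ 0.5728 -0.163   0.062 ]
red [  77  191   75   57 3326] [ 0.4466 -0.337   0.062 ] [ 0.4457 -0.3621  0.062 ] [ 0.4457 -0.3095  0.062 ]
```

Request:
{"method": "jog_arm", "body": {
  "plan": [
    [[0, 2, 30], [0, 0, 0]],
    [[0, 0, 45], [0, 0, 0]],
    [[0, 0, 45], [0, 0, 0]],
    [[0, 0, 35], [0, 0, 0]],
    [[0, 0, 18], [0, 0, 0]],
    [[0, 0, 0], [0, 0, 0]],
    [[0, 0, 0], [0, 0, 0]]
  ]
}}

```text
time_s: 11.88
position: [0.4507, -0.1948, 0.0171]
eef_rot: [-3.141, 0.001, -3.141]
ft_force: [-0.6, 0.2, -0.2]
width: 0.995
grip_force: 0.0
```

Request:
{"method": "jog_arm", "body": {
  "plan": [
    [[0, 0, 0], [0, 0, 0]],
    [[0, 0, 0], [0, 0, 0]],
    [[0, 0, 0], [0, 0, 0]],
    [[0, 0, 0], [0, 0, 0]],
    [[0, 0, 0], [0, 0, 0]],
    [[0, 0, 0], [0, 0, 0]]
  ],
  "jaw": -1,
  "newtons": 60
}}

```text
time_s: 12.62
position: [0.4505, -0.1954, 0.0175]
eef_rot: [-3.14, 0.002, 3.141]
ft_force: [-2.2, 1.9, 8.1]
width: 0.663
grip_force: 63.3
```

Request:
{"method": "jog_arm", "body": {
  "plan": [
    [[0, 0, -20], [0, 0, 0]],
    [[0, 0, -40], [0, 0, 0]],
    [[0, 0, -45], [0, 0, 0]],
    [[0, 0, -45], [0, 0, 0]],
    [[-15, 20, -20], [0, 0, 0]],
    [[-35, 45, 0], [0, 0, 0]],
    [[-40, 50, 0], [0, 0, 0]],
    [[-37, 45, 0], [0, 0, 0]],
    [[-25, 30, 0], [0, 0, 0]],
    [[-10, 10, 0], [0, 0, 0]]
  ]
}}

```text
time_s: 13.88
position: [0.6117, 0.0054, 0.1861]
eef_rot: [3.141, -0.0, -3.14]
ft_force: [-0.4, -0.9, -1.5]
width: 0.661
grip_force: 64.2
```

Request:
{"method": "jog_arm", "body": {
  "plan": [
    [[0, 0, 15], [0, 0, 0]],
    [[0, 0, 25], [0, 0, 0]],
    [[0, 0, 15], [0, 0, 0]],
    [[0, 0, 5], [0, 0, 0]],
    [[0, 0, 0], [0, 0, 0]],
    [[0, 0, 0], [0, 0, 0]]
  ]
}}

```text
time_s: 14.62
position: [0.6115, 0.0035, 0.1271]
eef_rot: [-3.141, 0.001, 3.141]
ft_force: [-0.5, -0.4, -0.8]
width: 0.66
grip_force: 64.2
```

```bash
python3 - <<'E'
from h import *
b=imaging.get_image('wrist');a=imaging.get_image('side')
cv2.imwrite('pics/w5.png',np.hstack([cv2.resize(b,(400,300)),cv2.resize(a[90:330,180:500],(400,300))]))
E
```

```text
(no output)
```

View pics/w5.png

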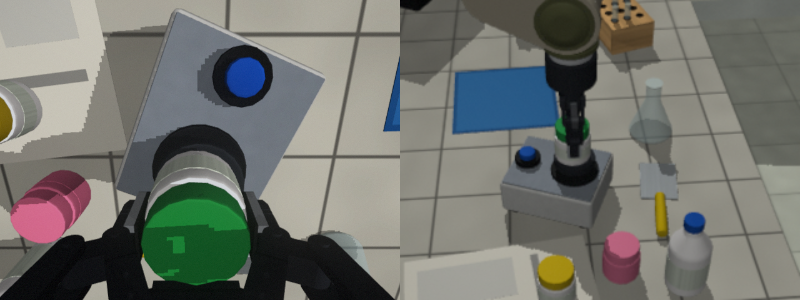

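The green jar is held over the pad. Next I press.

Request:
{"method": "jog_arm", "body": {
  "plan": [
    [[0, 0, 5], [0, 0, 0]],
    [[0, 0, 3], [0, 0, 0]],
    [[0, 0, 2], [0, 0, 0]],
    [[0, 0, 0], [0, 0, 0]]
  ]
}}

```text
time_s: 15.22
position: [0.6114, 0.0036, 0.1168]
eef_rot: [-3.141, 0.001, 3.141]
ft_force: [0.4, 0.8, 5.4]
width: 0.662
grip_force: 64.5
```

Request:
{"method": "jog_arm", "body": {
  "plan": [
    [[0, 0, 2], [0, 0, 0]],
    [[0, 0, 1], [0, 0, 0]],
    [[0, 0, 0], [0, 0, 0]],
    [[0, 0, 0], [0, 0, 0]]
  ]
}}

```text
time_s: 15.72
position: [0.6115, 0.0036, 0.1143]
eef_rot: [-3.141, 0.001, 3.141]
ft_force: [-0.6, -0.1, 7.0]
width: 0.658
grip_force: 64.7
```

Request:
{"method": "jog_arm", "body": {
  "plan": [
    [[0, 0, 1.5], [0, 0, 0]],
    [[0, 0, 0], [0, 0, 0]],
    [[0, 0, 0], [0, 0, 0]]
  ]
}}

```text
time_s: 16.1
position: [0.6116, 0.0037, 0.1135]
eef_rot: [-3.141, 0.002, 3.141]
ft_force: [-4.2, 0.1, 13.4]
width: 0.663
grip_force: 66.0
```

Request:
{"method": "jog_arm", "body": {
  "plan": [
    [[0, 0, 0.8], [0, 0, 0]],
    [[0, 0, 0], [0, 0, 0]],
    [[0, 0, 0], [0, 0, 0]],
    [[0, 0, 0], [0, 0, 0]],
    [[0, 0, 0], [0, 0, 0]],
    [[0, 0, 0], [0, 0, 0]],
    [[0, 0, 0], [0, 0, 0]],
    [[0, 0, 0], [0, 0, 0]],
    [[0, 0, 0], [0, 0, 0]],
    [[0, 0, 0], [0, 0, 0]]
  ]
}}

```text
time_s: 17.35
position: [0.6117, 0.0037, 0.1134]
eef_rot: [-3.141, 0.002, 3.141]
ft_force: [-5.1, 1.0, 18.5]
width: 0.658
grip_force: 66.3
```

Request:
{"method": "jog_arm", "body": {
  "plan": [
    [[0, 0, 0], [0, 0, 0]],
    [[0, 0, 0], [0, 0, 0]],
    [[0, 0, 0], [0, 0, 0]],
    [[0, 0, 0], [0, 0, 0]],
    [[0, 0, 0], [0, 0, 0]],
    [[0, 0, 0], [0, 0, 0]],
    [[0, 0, 0], [0, 0, 0]],
    [[0, 0, 0], [0, 0, 0]],
    [[0, 0, 0], [0, 0, 0]],
    [[0, 0, 0], [0, 0, 0]]
  ]
}}

```text
time_s: 18.6
position: [0.6117, 0.0036, 0.1134]
eef_rot: [-3.141, 0.002, 3.141]
ft_force: [-5.1, 0.7, 17.9]
width: 0.663
grip_force: 66.3
```

Request:
{"method": "jog_arm", "body": {
  "plan": [
    [[0, 0, 0], [0, 0, 0]],
    [[0, 0, 0], [0, 0, 0]],
    [[0, 0, 0], [0, 0, 0]],
    [[0, 0, 0], [0, 0, 0]],
    [[0, 0, 0], [0, 0, 0]],
    [[0, 0, 0], [0, 0, 0]],
    [[0, 0, 0], [0, 0, 0]],
    [[0, 0, 0], [0, 0, 0]],
    [[0, 0, 0], [0, 0, 0]],
    [[0, 0, 0], [0, 0, 0]]
  ]
}}

```text
time_s: 19.85
position: [0.6117, 0.0037, 0.1135]
eef_rot: [-3.141, 0.002, 3.141]
ft_force: [-4.7, 0.9, 18.2]
width: 0.661
grip_force: 66.3
```

Request:
{"method": "jog_arm", "body": {
  "plan": [
    [[0, 0, 0], [0, 0, 0]],
    [[0, 0, 0], [0, 0, 0]],
    [[0, 0, 0], [0, 0, 0]],
    [[0, 0, 0], [0, 0, 0]],
    [[0, 0, 0], [0, 0, 0]],
    [[0, 0, 0], [0, 0, 0]]
  ]
}}

```text
time_s: 20.6
position: [0.6117, 0.0037, 0.1135]
eef_rot: [-3.141, 0.002, 3.141]
ft_force: [-5.9, 0.4, 18.1]
width: 0.658
grip_force: 66.3
```

Request:
{"method": "jog_arm", "body": {
  "plan": [
    [[0, 0, -20], [0, 0, 0]],
    [[0, 0, -40], [0, 0, 0]],
    [[4, 20, -10], [0, 0, 0]],
    [[8, 46, 0], [0, 0, 0]],
    [[9, 55, 0], [0, 0, 0]],
    [[9, 55, 0], [0, 0, 0]],
    [[9, 55, 0], [0, 0, 0]],
    [[9, 55, 0], [0, 0, 0]],
    [[8, 50, 0], [0, 0, 0]],
    [[6, 30, 0], [0, 0, 0]]
  ]
}}

```text
time_s: 21.85
position: [0.547, 0.3729, 0.1791]
eef_rot: [-3.141, -0.003, -3.139]
ft_force: [0.3, -0.0, -1.3]
width: 0.657
grip_force: 64.4
```

Request:
{"method": "jog_arm", "body": {
  "plan": [
    [[0, 0, 20], [0, 0, 0]],
    [[0, 0, 40], [0, 0, 0]],
    [[0, 0, 40], [0, 0, 0]],
    [[0, 0, 30], [0, 0, 0]],
    [[0, 0, 17], [0, 0, 0]],
    [[0, 0, 9], [0, 0, 0]],
    [[0, 0, 4], [0, 0, 0]],
    [[0, 0, 0], [0, 0, 0]],
    [[0, 0, 0], [0, 0, 0]]
  ]
}}

```text
time_s: 22.98
position: [0.5497, 0.3699, 0.0219]
eef_rot: [3.141, 0.001, 3.141]
ft_force: [0.1, -0.4, -0.6]
width: 0.663
grip_force: 64.4
```

Request:
{"method": "jog_arm", "body": {
  "plan": [
    [[0, 0, 2.5], [0, 0, 0]],
    [[0, 0, 1.2], [0, 0, 0]],
    [[0, 0, 0.8], [0, 0, 0]],
    [[0, 0, 0], [0, 0, 0]]
  ]
}}

```text
time_s: 23.48
position: [0.5493, 0.3697, 0.0176]
eef_rot: [-3.141, 0.0, 3.141]
ft_force: [-4.9, -1.6, 6.8]
width: 0.66
grip_force: 65.4
```

Request:
{"method": "jog_arm", "body": {
  "plan": [
    [[0, 0, 0], [0, 0, 0]],
    [[0, 0, 0], [0, 0, 0]],
    [[0, 0, 0], [0, 0, 0]],
    [[0, 0, 0], [0, 0, 0]],
    [[0, 0, -20], [0, 0, 0]],
    [[0, 0, -40], [0, 0, 0]],
    [[0, 0, -50], [0, 0, 0]],
    [[0, 0, -50], [0, 0, 0]],
    [[0, 0, -10], [0, 0, 0]]
  ],
  "jaw": 1
}}

```text
time_s: 24.6
position: [0.5504, 0.3703, 0.1921]
eef_rot: [3.138, 0.007, 3.141]
ft_force: [0.3, -0.8, -0.4]
width: 0.997
grip_force: 0.0
```

Request:
{"method": "jog_arm", "body": {
  "plan": [
    [[0, -25, 0], [0, 0, 0]],
    [[-2, -50, 0], [0, 0, 0]],
    [[-2, -55, 0], [0, 0, 0]],
    [[-2, -55, 0], [0, 0, 0]],
    [[-2, -55, 0], [0, 0, 0]],
    [[-2, -55, 0], [0, 0, 0]],
    [[-2, -55, 0], [0, 0, 0]],
    [[-2, -55, 0], [0, 0, 0]],
    [[-2, -35, 0], [0, 0, 0]],
    [[0, 0, 0], [0, 0, 0]]
  ]
}}

```text
time_s: 25.85
position: [0.5649, -0.0723, 0.1865]
eef_rot: [-3.142, -0.0, 3.138]
ft_force: [-0.1, 0.8, 0.2]
width: 1.004
grip_force: 0.0
```

```bash
cat > lids.py <<'E'
from h import *
import sys
t=imaging.get_image('top');d=imaging.get_image('side');print(telemetry.read_state()['position'])
for k in('green','yellow','red','black'):
    m=cv2.inRange(cv2.cvtColor(t,cv2.COLOR_BGR2HSV),*HSV[k]);n,l,st,c=cv2.connectedComponentsWithStats(m)
    for i in range(1,n):
        if 120<st[i,4]<420 and 10<st[i,2]<26 and 10<st[i,3]<26 and 100<c[i][0]<520 and 160<c[i][1]<340: print(k,c[i].round(),st[i,2:],onz('top',c[i],.06).round(4))
cv2.imwrite('pics/last_top.png',t);cv2.imwrite('pics/last_side.png',d)
E
python3 lids.py
```

```text
[ 0.56489019 -0.06989046  0.18654448]
green [156. 254.] [ 21  20 325] [0.5487 0.3712 0.06  ]
yellow [369. 244.] [ 18  19 273] [ 0.5709 -0.1907  0.06  ]
red [425. 290.] [ 19  18 259] [ 0.4499 -0.3372  0.06  ]
black [423. 245.] [ 21  19 301] [ 0.5676 -0.3337  0.06  ]
```

Request:
{"method": "jog_arm", "body": {
  "plan": [
    [[-2, -35, 0], [0, 0, 0]],
    [[-3, -50, 0], [0, 0, 0]],
    [[-2, -35, 0], [0, 0, 0]],
    [[0, 0, 25], [0, 0, 0]],
    [[0, 0, 45], [0, 0, 0]],
    [[0, 0, 45], [0, 0, 0]],
    [[0, 0, 35], [0, 0, 0]],
    [[0, 0, 19], [0, 0, 0]],
    [[0, 0, 0], [0, 0, 0]],
    [[0, 0, 0], [0, 0, 0]]
  ]
}}

```text
time_s: 27.2
position: [0.573, -0.1904, 0.0191]
eef_rot: [-3.14, 0.002, 3.142]
ft_force: [0.3, 0.9, 0.5]
width: 0.997
grip_force: 0.0
```

Request:
{"method": "jog_arm", "body": {
  "plan": [
    [[0, 0, 0], [0, 0, 0]],
    [[0, 0, 0], [0, 0, 0]],
    [[0, 0, 0], [0, 0, 0]],
    [[0, 0, 0], [0, 0, 0]],
    [[0, 0, 0], [0, 0, 0]],
    [[0, 0, 0], [0, 0, 0]]
  ],
  "jaw": -1,
  "newtons": 60
}}

```text
time_s: 27.95
position: [0.5726, -0.1907, 0.0189]
eef_rot: [-3.141, 0.002, 3.141]
ft_force: [-1.3, 0.4, 6.2]
width: 0.659
grip_force: 63.9
```

Request:
{"method": "jog_arm", "body": {
  "plan": [
    [[0, 0, -20], [0, 0, 0]],
    [[0, 0, -45], [0, 0, 0]],
    [[0, 0, -50], [0, 0, 0]],
    [[0, 0, -40], [0, 0, 0]],
    [[-6, 25, -10], [0, 0, 0]],
    [[-10, 50, 0], [0, 0, 0]],
    [[-11, 55, 0], [0, 0, 0]],
    [[-9, 45, 0], [0, 0, 0]],
    [[-3, 20, 0], [0, 0, 0]],
    [[0, 0, 0], [0, 0, 0]]
  ]
}}

```text
time_s: 29.2
position: [0.6111, 0.0053, 0.1825]
eef_rot: [-3.141, -0.0, -3.141]
ft_force: [-0.2, 0.1, -2.1]
width: 0.658
grip_force: 64.5
```

Request:
{"method": "jog_arm", "body": {
  "plan": [
    [[0, 0, 15], [0, 0, 0]],
    [[0, 0, 25], [0, 0, 0]],
    [[0, 0, 12], [0, 0, 0]],
    [[0, 0, 5], [0, 0, 0]],
    [[0, 0, 3], [0, 0, 0]],
    [[0, 0, 0], [0, 0, 0]]
  ]
}}

```text
time_s: 29.95
position: [0.6114, 0.0044, 0.1231]
eef_rot: [-3.141, 0.001, 3.141]
ft_force: [-0.5, -0.5, -2.1]
width: 0.655
grip_force: 64.5
```

Commanded z is about 0.123, and fully down is at about 0.115.

Request:
{"method": "jog_arm", "body": {
  "plan": [
    [[0, 0, 4], [0, 0, 0]],
    [[0, 0, 3], [0, 0, 0]],
    [[0, 0, 2], [0, 0, 0]],
    [[0, 0, 0], [0, 0, 0]],
    [[0, 0, 0], [0, 0, 0]]
  ]
}}

```text
time_s: 30.58
position: [0.6117, 0.0045, 0.1149]
eef_rot: [-3.141, 0.002, 3.141]
ft_force: [-3.2, -0.7, 9.3]
width: 0.661
grip_force: 65.9
```

Request:
{"method": "jog_arm", "body": {
  "plan": [
    [[0, 0, 1], [0, 0, 0]],
    [[0, 0, 0], [0, 0, 0]],
    [[0, 0, 0], [0, 0, 0]]
  ]
}}

```text
time_s: 30.95
position: [0.6118, 0.0046, 0.1149]
eef_rot: [-3.141, 0.003, 3.141]
ft_force: [-5.8, -0.5, 16.1]
width: 0.657
grip_force: 66.4
```

Request:
{"method": "jog_arm", "body": {
  "plan": [
    [[0, 0, 0.3], [0, 0, 0]],
    [[0, 0, 0], [0, 0, 0]],
    [[0, 0, 0], [0, 0, 0]],
    [[0, 0, 0], [0, 0, 0]],
    [[0, 0, 0], [0, 0, 0]],
    [[0, 0, 0], [0, 0, 0]],
    [[0, 0, 0], [0, 0, 0]],
    [[0, 0, 0], [0, 0, 0]],
    [[0, 0, 0], [0, 0, 0]],
    [[0, 0, 0], [0, 0, 0]]
  ]
}}

```text
time_s: 32.2
position: [0.6118, 0.0045, 0.1148]
eef_rot: [-3.141, 0.003, 3.141]
ft_force: [-6.2, -0.4, 17.2]
width: 0.66
grip_force: 66.4
```

Request:
{"method": "jog_arm", "body": {
  "plan": [
    [[0, 0, 0], [0, 0, 0]],
    [[0, 0, 0], [0, 0, 0]],
    [[0, 0, 0], [0, 0, 0]],
    [[0, 0, 0], [0, 0, 0]],
    [[0, 0, 0], [0, 0, 0]],
    [[0, 0, 0], [0, 0, 0]],
    [[0, 0, 0], [0, 0, 0]],
    [[0, 0, 0], [0, 0, 0]],
    [[0, 0, 0], [0, 0, 0]],
    [[0, 0, 0], [0, 0, 0]]
  ]
}}

```text
time_s: 33.45
position: [0.6119, 0.0045, 0.1149]
eef_rot: [-3.141, 0.003, 3.141]
ft_force: [-6.2, -1.4, 16.7]
width: 0.657
grip_force: 66.4
```

Request:
{"method": "jog_arm", "body": {
  "plan": [
    [[0, 0, 0], [0, 0, 0]],
    [[0, 0, 0], [0, 0, 0]],
    [[0, 0, 0], [0, 0, 0]],
    [[0, 0, 0], [0, 0, 0]],
    [[0, 0, 0], [0, 0, 0]],
    [[0, 0, 0], [0, 0, 0]],
    [[0, 0, 0], [0, 0, 0]],
    [[0, 0, 0], [0, 0, 0]],
    [[0, 0, 0], [0, 0, 0]],
    [[0, 0, 0], [0, 0, 0]]
  ]
}}

```text
time_s: 34.7
position: [0.6119, 0.0045, 0.1148]
eef_rot: [-3.141, 0.003, 3.141]
ft_force: [-6.4, -0.5, 16.9]
width: 0.66
grip_force: 66.4
```

Request:
{"method": "jog_arm", "body": {
  "plan": [
    [[0, 0, 0], [0, 0, 0]],
    [[0, 0, 0], [0, 0, 0]],
    [[0, 0, 0], [0, 0, 0]],
    [[0, 0, 0], [0, 0, 0]],
    [[0, 0, 0], [0, 0, 0]]
  ]
}}

```text
time_s: 35.33
position: [0.6118, 0.0045, 0.1148]
eef_rot: [-3.141, 0.003, 3.141]
ft_force: [-6.0, -0.3, 17.1]
width: 0.66
grip_force: 66.4
```

Request:
{"method": "jog_arm", "body": {
  "plan": [
    [[0, 0, -20], [0, 0, 0]],
    [[0, 0, -40], [0, 0, 0]],
    [[10, 20, -10], [0, 0, 0]],
    [[22, 46, 0], [0, 0, 0]],
    [[26, 52, 0], [0, 0, 0]],
    [[26, 52, 0], [0, 0, 0]],
    [[26, 52, 0], [0, 0, 0]],
    [[26, 52, 0], [0, 0, 0]],
    [[24, 50, 0], [0, 0, 0]],
    [[20, 43, 0], [0, 0, 0]]
  ]
}}

```text
time_s: 36.58
position: [0.4285, 0.3739, 0.1809]
eef_rot: [-3.141, -0.002, -3.141]
ft_force: [1.3, 0.1, -2.3]
width: 0.66
grip_force: 64.7
```

Request:
{"method": "jog_arm", "body": {
  "plan": [
    [[0, 0, 20], [0, 0, 0]],
    [[0, 0, 40], [0, 0, 0]],
    [[0, 0, 40], [0, 0, 0]],
    [[0, 0, 30], [0, 0, 0]],
    [[0, 0, 17], [0, 0, 0]],
    [[0, 0, 8], [0, 0, 0]],
    [[0, 0, 4], [0, 0, 0]],
    [[0, 0, 0], [0, 0, 0]],
    [[0, 0, 0], [0, 0, 0]]
  ]
}}

```text
time_s: 37.7
position: [0.4316, 0.3719, 0.0239]
eef_rot: [3.141, 0.001, 3.141]
ft_force: [-0.9, 0.6, -2.8]
width: 0.657
grip_force: 64.7
```

Touchdown is at about 0.0195.

Request:
{"method": "jog_arm", "body": {
  "plan": [
    [[0, 0, 3], [0, 0, 0]],
    [[0, 0, 1.5], [0, 0, 0]],
    [[0, 0, 0.8], [0, 0, 0]],
    [[0, 0, 0], [0, 0, 0]]
  ]
}}

```text
time_s: 38.2
position: [0.4313, 0.3718, 0.0189]
eef_rot: [-3.142, 0.0, 3.141]
ft_force: [-4.5, -2.9, 8.0]
width: 0.658
grip_force: 66.1
```

Request:
{"method": "jog_arm", "body": {
  "plan": [
    [[0, 0, 0], [0, 0, 0]],
    [[0, 0, 0], [0, 0, 0]],
    [[0, 0, 0], [0, 0, 0]],
    [[0, 0, 0], [0, 0, 0]],
    [[0, 0, -20], [0, 0, 0]],
    [[0, 0, -40], [0, 0, 0]],
    [[0, 0, -50], [0, 0, 0]],
    [[0, 0, -50], [0, 0, 0]],
    [[0, 0, -10], [0, 0, 0]]
  ],
  "jaw": 1
}}

```text
time_s: 39.33
position: [0.4323, 0.3724, 0.1913]
eef_rot: [3.139, 0.005, 3.141]
ft_force: [-0.7, -0.3, -0.9]
width: 0.998
grip_force: 0.0
```

Request:
{"method": "jog_arm", "body": {
  "plan": [
    [[0, -25, 0], [0, 0, 0]],
    [[-2, -50, 0], [0, 0, 0]],
    [[-2, -55, 0], [0, 0, 0]],
    [[-2, -55, 0], [0, 0, 0]],
    [[-2, -55, 0], [0, 0, 0]],
    [[-2, -55, 0], [0, 0, 0]],
    [[-2, -55, 0], [0, 0, 0]],
    [[-2, -55, 0], [0, 0, 0]],
    [[-2, -55, 0], [0, 0, 0]],
    [[-2, -55, 0], [0, 0, 0]]
  ]
}}

```text
time_s: 40.58
position: [0.4486, -0.1449, 0.1872]
eef_rot: [3.141, -0.001, 3.141]
ft_force: [1.6, 0.2, 0.4]
width: 1.0
grip_force: 0.0
```

```bash
python3 lids.py
```

```text
[ 0.44871084 -0.14730523  0.18698124]
green [156. 254.] [ 21  20 324] [0.5486 0.3711 0.06  ]
yellow [155. 299.] [ 20  19 311] [0.4307 0.3733 0.06  ]
red [425. 292.] [ 19  14 206] [ 0.4458 -0.3371  0.06  ]
black [423. 246.] [ 21  18 294] [ 0.5668 -0.3341  0.06  ]
```

Request:
{"method": "jog_arm", "body": {
  "plan": [
    [[0, -40, 0], [0, 0, 0]],
    [[0, -55, 0], [0, 0, 0]],
    [[0, -55, 0], [0, 0, 0]],
    [[0, -39, 0], [0, 0, 0]],
    [[0, 0, 25], [0, 0, 0]],
    [[0, 0, 35], [0, 0, 0]],
    [[0, 0, 25], [0, 0, 0]],
    [[0, 0, 0], [0, 0, 0]],
    [[0, 0, 0], [0, 0, 0]]
  ]
}}

```text
time_s: 41.8
position: [0.4494, -0.3323, 0.1038]
eef_rot: [-3.141, 0.001, 3.142]
ft_force: [0.1, -0.6, 0.1]
width: 1.004
grip_force: 0.0
```

```bash
python3 - <<'E'
from h import *
d=imaging.get_image('side');b=imaging.get_image('wrist');print(telemetry.read_state()['position'])
cv2.imwrite('pics/w6.png',np.hstack([cv2.resize(b,(400,300)),cv2.resize(d[240:480,100:420],(400,300))]))
try: print(blob(d,'red',(234,388),40)[:2])
except Exception as e: print(e)
E
```

```text
[ 0.44945934 -0.33248878  0.10405844]
(array([236.32553191, 384.4212766 ]), array([217, 369,  33,  29, 470], dtype=int32))
```

View pics/w6.png

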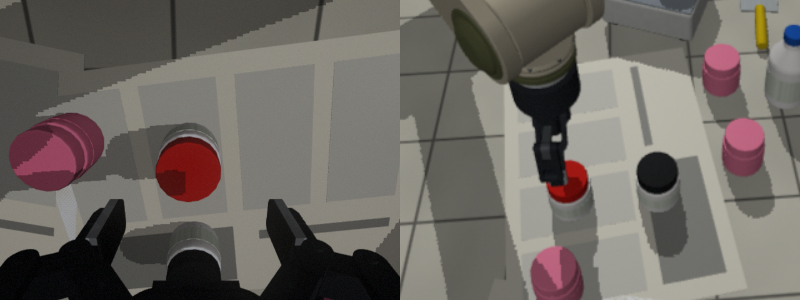

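Red at wrist (301,269) puts its y near −0.338, so I shift −5 mm and descend.

Request:
{"method": "jog_arm", "body": {
  "plan": [
    [[0, -5, 0], [0, 0, 0]],
    [[0, 0, 25], [0, 0, 0]],
    [[0, 0, 35], [0, 0, 0]],
    [[0, 0, 20], [0, 0, 0]],
    [[0, 0, 6], [0, 0, 0]],
    [[0, 0, 0], [0, 0, 0]],
    [[0, 0, 0], [0, 0, 0]]
  ]
}}

```text
time_s: 42.78
position: [0.4494, -0.3378, 0.018]
eef_rot: [-3.14, 0.001, 3.141]
ft_force: [0.2, -0.8, 1.4]
width: 0.999
grip_force: 0.0
```

Request:
{"method": "jog_arm", "body": {
  "plan": [
    [[0, 0, 0], [0, 0, 0]],
    [[0, 0, 0], [0, 0, 0]],
    [[0, 0, 0], [0, 0, 0]],
    [[0, 0, 0], [0, 0, 0]],
    [[0, 0, 0], [0, 0, 0]],
    [[0, 0, 0], [0, 0, 0]]
  ],
  "jaw": -1,
  "newtons": 60
}}

```text
time_s: 43.52
position: [0.4494, -0.3377, 0.0179]
eef_rot: [-3.14, 0.001, 3.141]
ft_force: [-1.4, 0.8, 4.8]
width: 0.662
grip_force: 64.0
```

Request:
{"method": "jog_arm", "body": {
  "plan": [
    [[0, 0, -20], [0, 0, 0]],
    [[0, 0, -45], [0, 0, 0]],
    [[0, 0, -50], [0, 0, 0]],
    [[0, 0, -45], [0, 0, 0]],
    [[-12, 25, -10], [0, 0, 0]],
    [[-21, 45, 0], [0, 0, 0]],
    [[-24, 50, 0], [0, 0, 0]],
    [[-24, 50, 0], [0, 0, 0]],
    [[-24, 50, 0], [0, 0, 0]],
    [[-24, 50, 0], [0, 0, 0]]
  ]
}}

```text
time_s: 44.78
position: [0.5786, -0.0655, 0.187]
eef_rot: [-3.142, -0.0, 3.141]
ft_force: [0.5, -0.6, -0.7]
width: 0.663
grip_force: 64.1
```

Request:
{"method": "jog_arm", "body": {
  "plan": [
    [[-22, 46, 0], [0, 0, 0]],
    [[-11, 26, 0], [0, 0, 0]],
    [[0, 0, 20], [0, 0, 0]],
    [[0, 0, 25], [0, 0, 0]],
    [[0, 0, 14], [0, 0, 0]],
    [[0, 0, 4], [0, 0, 0]],
    [[0, 0, 0], [0, 0, 0]],
    [[0, 0, 0], [0, 0, 0]]
  ]
}}

```text
time_s: 45.78
position: [0.6115, 0.0046, 0.1248]
eef_rot: [-3.141, 0.001, 3.141]
ft_force: [-0.8, -0.3, -1.1]
width: 0.659
grip_force: 64.1
```

Request:
{"method": "jog_arm", "body": {
  "plan": [
    [[0, 0, 4], [0, 0, 0]],
    [[0, 0, 4], [0, 0, 0]],
    [[0, 0, 2], [0, 0, 0]],
    [[0, 0, 1], [0, 0, 0]],
    [[0, 0, 0], [0, 0, 0]],
    [[0, 0, 0], [0, 0, 0]]
  ]
}}

```text
time_s: 46.52
position: [0.6117, 0.0046, 0.1141]
eef_rot: [-3.141, 0.002, 3.141]
ft_force: [-1.1, -0.0, 7.7]
width: 0.655
grip_force: 64.9
```

Request:
{"method": "jog_arm", "body": {
  "plan": [
    [[0, 0, 1.3], [0, 0, 0]],
    [[0, 0, 0], [0, 0, 0]],
    [[0, 0, 0], [0, 0, 0]]
  ]
}}

```text
time_s: 46.9
position: [0.6119, 0.0046, 0.1138]
eef_rot: [-3.141, 0.003, 3.141]
ft_force: [-3.8, 0.2, 15.3]
width: 0.66
grip_force: 65.9
```

Request:
{"method": "jog_arm", "body": {
  "plan": [
    [[0, 0, 0.4], [0, 0, 0]],
    [[0, 0, 0], [0, 0, 0]],
    [[0, 0, 0], [0, 0, 0]],
    [[0, 0, 0], [0, 0, 0]],
    [[0, 0, 0], [0, 0, 0]],
    [[0, 0, 0], [0, 0, 0]],
    [[0, 0, 0], [0, 0, 0]],
    [[0, 0, 0], [0, 0, 0]],
    [[0, 0, 0], [0, 0, 0]],
    [[0, 0, 0], [0, 0, 0]]
  ]
}}

```text
time_s: 48.15
position: [0.6119, 0.0046, 0.1138]
eef_rot: [-3.141, 0.003, 3.141]
ft_force: [-5.8, 1.0, 17.8]
width: 0.663
grip_force: 65.9
```

Request:
{"method": "jog_arm", "body": {
  "plan": [
    [[0, 0, 0], [0, 0, 0]],
    [[0, 0, 0], [0, 0, 0]],
    [[0, 0, 0], [0, 0, 0]],
    [[0, 0, 0], [0, 0, 0]],
    [[0, 0, 0], [0, 0, 0]],
    [[0, 0, 0], [0, 0, 0]],
    [[0, 0, 0], [0, 0, 0]],
    [[0, 0, 0], [0, 0, 0]],
    [[0, 0, 0], [0, 0, 0]],
    [[0, 0, 0], [0, 0, 0]]
  ]
}}

```text
time_s: 49.4
position: [0.6119, 0.0046, 0.1138]
eef_rot: [-3.141, 0.003, 3.141]
ft_force: [-4.9, 0.3, 17.5]
width: 0.659
grip_force: 65.9
```

Request:
{"method": "jog_arm", "body": {
  "plan": [
    [[0, 0, 0], [0, 0, 0]],
    [[0, 0, 0], [0, 0, 0]],
    [[0, 0, 0], [0, 0, 0]],
    [[0, 0, 0], [0, 0, 0]],
    [[0, 0, 0], [0, 0, 0]],
    [[0, 0, 0], [0, 0, 0]],
    [[0, 0, 0], [0, 0, 0]],
    [[0, 0, 0], [0, 0, 0]],
    [[0, 0, 0], [0, 0, 0]],
    [[0, 0, 0], [0, 0, 0]]
  ]
}}

```text
time_s: 50.65
position: [0.6119, 0.0046, 0.1138]
eef_rot: [-3.141, 0.003, 3.141]
ft_force: [-5.3, 0.4, 17.8]
width: 0.659
grip_force: 65.9
```

Request:
{"method": "jog_arm", "body": {
  "plan": [
    [[0, 0, 0], [0, 0, 0]],
    [[0, 0, 0], [0, 0, 0]],
    [[0, 0, 0], [0, 0, 0]],
    [[0, 0, 0], [0, 0, 0]],
    [[0, 0, 0], [0, 0, 0]]
  ]
}}

```text
time_s: 51.28
position: [0.6119, 0.0046, 0.1138]
eef_rot: [-3.141, 0.003, 3.141]
ft_force: [-5.3, 0.6, 17.8]
width: 0.661
grip_force: 65.9
```

```bash
python3 lids.py
```

```text
[0.61191009 0.00458279 0.11381104]
green [156. 254.] [ 21  20 324] [0.5486 0.3711 0.06  ]
yellow [155. 299.] [ 21  19 314] [0.4308 0.3733 0.06  ]
black [423. 245.] [ 22  20 315] [ 0.567  -0.3328  0.06  ]
```

Request:
{"method": "jog_arm", "body": {
  "plan": [
    [[0, 0, -20], [0, 0, 0]],
    [[0, 0, -40], [0, 0, 0]],
    [[5, 20, -10], [0, 0, 0]],
    [[10, 42, 0], [0, 0, 0]],
    [[13, 52, 0], [0, 0, 0]],
    [[13, 52, 0], [0, 0, 0]],
    [[12, 48, 0], [0, 0, 0]],
    [[9, 35, 0], [0, 0, 0]],
    [[0, 0, 0], [0, 0, 0]]
  ]
}}

```text
time_s: 52.5
position: [0.5473, 0.2566, 0.1798]
eef_rot: [-3.142, -0.002, -3.138]
ft_force: [-0.1, -0.4, -1.1]
width: 0.661
grip_force: 64.2
```

Request:
{"method": "jog_arm", "body": {
  "plan": [
    [[0, 0, 20], [0, 0, 0]],
    [[0, 0, 40], [0, 0, 0]],
    [[0, 0, 40], [0, 0, 0]],
    [[0, 0, 30], [0, 0, 0]],
    [[0, 0, 17], [0, 0, 0]],
    [[0, 0, 9], [0, 0, 0]],
    [[0, 0, 3], [0, 0, 0]],
    [[0, 0, 0], [0, 0, 0]],
    [[0, 0, 0], [0, 0, 0]]
  ]
}}

```text
time_s: 53.62
position: [0.5496, 0.2538, 0.023]
eef_rot: [3.141, 0.001, 3.141]
ft_force: [0.3, 0.9, -0.3]
width: 0.66
grip_force: 64.2
```

Request:
{"method": "jog_arm", "body": {
  "plan": [
    [[0, 0, 3], [0, 0, 0]],
    [[0, 0, 1.5], [0, 0, 0]],
    [[0, 0, 0.8], [0, 0, 0]],
    [[0, 0, 0], [0, 0, 0]]
  ]
}}

```text
time_s: 54.12
position: [0.5492, 0.2537, 0.0179]
eef_rot: [-3.141, 0.0, 3.141]
ft_force: [-4.6, -1.3, 9.2]
width: 0.664
grip_force: 65.3
```

Request:
{"method": "jog_arm", "body": {
  "plan": [
    [[0, 0, 0], [0, 0, 0]],
    [[0, 0, 0], [0, 0, 0]],
    [[0, 0, 0], [0, 0, 0]],
    [[0, 0, 0], [0, 0, 0]],
    [[0, 0, -20], [0, 0, 0]],
    [[0, 0, -40], [0, 0, 0]],
    [[0, 0, -50], [0, 0, 0]],
    [[0, 0, -50], [0, 0, 0]],
    [[0, 0, -10], [0, 0, 0]]
  ],
  "jaw": 1
}}

```text
time_s: 55.25
position: [0.5504, 0.254, 0.1905]
eef_rot: [3.14, 0.006, 3.141]
ft_force: [-0.7, 0.6, -0.4]
width: 1.003
grip_force: 0.0
```

Request:
{"method": "jog_arm", "body": {
  "plan": [
    [[0, -25, 0], [0, 0, 0]],
    [[-2, -45, 0], [0, 0, 0]],
    [[-2, -50, 0], [0, 0, 0]],
    [[-2, -50, 0], [0, 0, 0]],
    [[-2, -50, 0], [0, 0, 0]],
    [[-2, -50, 0], [0, 0, 0]],
    [[-2, -50, 0], [0, 0, 0]],
    [[-2, -50, 0], [0, 0, 0]],
    [[-2, -50, 0], [0, 0, 0]],
    [[0, -25, 0], [0, 0, 0]]
  ]
}}

```text
time_s: 56.5
position: [0.5645, -0.1936, 0.1856]
eef_rot: [3.141, -0.002, 3.139]
ft_force: [0.1, 0.7, -1.0]
width: 0.997
grip_force: 0.0
```

```bash
python3 lids.py
```

```text
[ 0.56447956 -0.19347584  0.18559944]
green [156. 254.] [ 21  20 324] [0.5486 0.3711 0.06  ]
yellow [155. 299.] [ 21  19 316] [0.4308 0.3733 0.06  ]
red [180. 253.] [ 19  18 262] [0.5519 0.3073 0.06  ]
black [427. 246.] [ 14  18 162] [ 0.5652 -0.3435  0.06  ]
```

Red has been knocked about 5 cm along the mat, from y 0.254 to 0.307. It is still on the mat and clear of the other jars. On to black.

Request:
{"method": "jog_arm", "body": {
  "plan": [
    [[0, -40, 0], [0, 0, 0]],
    [[-1, -55, 0], [0, 0, 0]],
    [[-2, -45, 0], [0, 0, 0]],
    [[0, 0, 25], [0, 0, 0]],
    [[0, 0, 35], [0, 0, 0]],
    [[0, 0, 20], [0, 0, 0]],
    [[0, 0, 0], [0, 0, 0]],
    [[0, 0, 0], [0, 0, 0]]
  ]
}}

```text
time_s: 57.6
position: [0.5685, -0.3309, 0.1079]
eef_rot: [-3.141, 0.001, -3.141]
ft_force: [-0.6, -0.4, -0.0]
width: 1.0
grip_force: 0.0
```

```bash
python3 - <<'E'
from h import *
d=cv2.imread('pics/last_side.png');b=imaging.get_image('wrist');s=telemetry.read_state();print(s['position'])
print(blob(d,'black',(306,382),24)[:2])
cv2.imwrite('pics/w7.png',np.hstack([cv2.resize(b,(400,300)),cv2.resize(d[90:330,150:470],(400,300))]))
E
```

```text
[ 0.56856899 -0.33118436  0.1081359 ]
(array([305.35453475, 377.84687868]), array([290, 362,  32,  33, 849], dtype=int32))
```

View pics/w7.png

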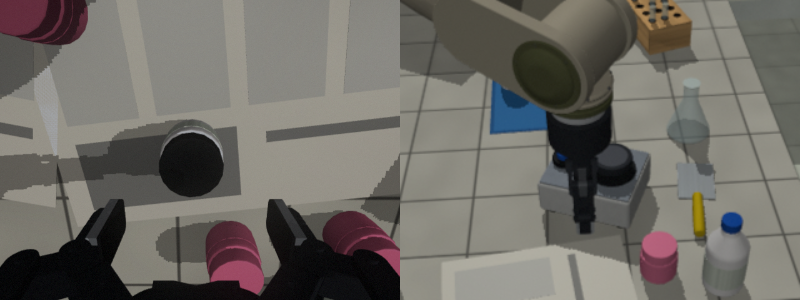

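Request:
{"method": "jog_arm", "body": {
  "plan": [
    [[1, -3.5, 0], [0, 0, 0]],
    [[0, 0, 25], [0, 0, 0]],
    [[0, 0, 38], [0, 0, 0]],
    [[0, 0, 21], [0, 0, 0]],
    [[0, 0, 6], [0, 0, 0]],
    [[0, 0, 0], [0, 0, 0]],
    [[0, 0, 0], [0, 0, 0]]
  ]
}}

```text
time_s: 58.52
position: [0.5675, -0.3353, 0.0183]
eef_rot: [-3.14, 0.002, 3.141]
ft_force: [-0.6, 0.0, -0.6]
width: 1.0
grip_force: 0.0
```

Request:
{"method": "jog_arm", "body": {
  "plan": [
    [[0, 0, 0], [0, 0, 0]],
    [[0, 0, 0], [0, 0, 0]],
    [[0, 0, 0], [0, 0, 0]],
    [[0, 0, 0], [0, 0, 0]],
    [[0, 0, 0], [0, 0, 0]],
    [[0, 0, 0], [0, 0, 0]]
  ],
  "jaw": -1,
  "newtons": 60
}}

```text
time_s: 59.28
position: [0.5674, -0.3352, 0.0179]
eef_rot: [-3.14, 0.001, 3.141]
ft_force: [-0.8, -0.1, 5.8]
width: 0.661
grip_force: 64.6
```

Request:
{"method": "jog_arm", "body": {
  "plan": [
    [[0, 0, -20], [0, 0, 0]],
    [[0, 0, -45], [0, 0, 0]],
    [[0, 0, -50], [0, 0, 0]],
    [[0, 0, -45], [0, 0, 0]],
    [[-3, 25, -10], [0, 0, 0]],
    [[-6, 45, 0], [0, 0, 0]],
    [[-6, 50, 0], [0, 0, 0]],
    [[-7, 50, 0], [0, 0, 0]],
    [[-7, 50, 0], [0, 0, 0]],
    [[-7, 50, 0], [0, 0, 0]]
  ]
}}

```text
time_s: 60.52
position: [0.6023, -0.0618, 0.1861]
eef_rot: [3.141, -0.002, -3.141]
ft_force: [-0.7, 0.1, -2.3]
width: 0.66
grip_force: 64.4
```

Request:
{"method": "jog_arm", "body": {
  "plan": [
    [[-6, 44, 0], [0, 0, 0]],
    [[-3, 26, 0], [0, 0, 0]],
    [[0, 0, 20], [0, 0, 0]],
    [[0, 0, 25], [0, 0, 0]],
    [[0, 0, 14], [0, 0, 0]],
    [[0, 0, 4], [0, 0, 0]],
    [[0, 0, 0], [0, 0, 0]],
    [[0, 0, 0], [0, 0, 0]]
  ]
}}

```text
time_s: 61.52
position: [0.6125, 0.0051, 0.1248]
eef_rot: [-3.141, 0.001, 3.141]
ft_force: [-0.3, 0.5, -1.7]
width: 0.66
grip_force: 64.5
```

Request:
{"method": "jog_arm", "body": {
  "plan": [
    [[0, 0, 4], [0, 0, 0]],
    [[0, 0, 4], [0, 0, 0]],
    [[0, 0, 2], [0, 0, 0]],
    [[0, 0, 1], [0, 0, 0]],
    [[0, 0, 0], [0, 0, 0]],
    [[0, 0, 0], [0, 0, 0]]
  ]
}}

```text
time_s: 62.28
position: [0.6127, 0.0051, 0.114]
eef_rot: [-3.141, 0.002, 3.141]
ft_force: [-0.9, 0.1, 7.6]
width: 0.661
grip_force: 65.6
```

Request:
{"method": "jog_arm", "body": {
  "plan": [
    [[0, 0, 1.3], [0, 0, 0]],
    [[0, 0, 0], [0, 0, 0]],
    [[0, 0, 0], [0, 0, 0]]
  ]
}}

```text
time_s: 62.65
position: [0.6129, 0.0051, 0.1138]
eef_rot: [-3.141, 0.003, 3.141]
ft_force: [-3.7, 0.7, 15.1]
width: 0.662
grip_force: 66.4
```

Request:
{"method": "jog_arm", "body": {
  "plan": [
    [[0, 0, 0.4], [0, 0, 0]],
    [[0, 0, 0], [0, 0, 0]],
    [[0, 0, 0], [0, 0, 0]],
    [[0, 0, 0], [0, 0, 0]],
    [[0, 0, 0], [0, 0, 0]],
    [[0, 0, 0], [0, 0, 0]],
    [[0, 0, 0], [0, 0, 0]],
    [[0, 0, 0], [0, 0, 0]],
    [[0, 0, 0], [0, 0, 0]],
    [[0, 0, 0], [0, 0, 0]]
  ]
}}

```text
time_s: 63.9
position: [0.6129, 0.0051, 0.1138]
eef_rot: [-3.141, 0.003, 3.141]
ft_force: [-4.2, 0.1, 17.7]
width: 0.657
grip_force: 66.4
```

Request:
{"method": "jog_arm", "body": {
  "plan": [
    [[0, 0, 0], [0, 0, 0]],
    [[0, 0, 0], [0, 0, 0]],
    [[0, 0, 0], [0, 0, 0]],
    [[0, 0, 0], [0, 0, 0]],
    [[0, 0, 0], [0, 0, 0]],
    [[0, 0, 0], [0, 0, 0]],
    [[0, 0, 0], [0, 0, 0]],
    [[0, 0, 0], [0, 0, 0]],
    [[0, 0, 0], [0, 0, 0]],
    [[0, 0, 0], [0, 0, 0]]
  ]
}}

```text
time_s: 65.15
position: [0.6129, 0.0051, 0.1138]
eef_rot: [-3.141, 0.003, 3.141]
ft_force: [-4.6, 0.4, 18.4]
width: 0.658
grip_force: 66.4
```

Request:
{"method": "jog_arm", "body": {
  "plan": [
    [[0, 0, 0], [0, 0, 0]],
    [[0, 0, 0], [0, 0, 0]],
    [[0, 0, 0], [0, 0, 0]],
    [[0, 0, 0], [0, 0, 0]],
    [[0, 0, 0], [0, 0, 0]],
    [[0, 0, 0], [0, 0, 0]],
    [[0, 0, 0], [0, 0, 0]],
    [[0, 0, 0], [0, 0, 0]],
    [[0, 0, 0], [0, 0, 0]],
    [[0, 0, 0], [0, 0, 0]]
  ]
}}

```text
time_s: 66.4
position: [0.6129, 0.0051, 0.1138]
eef_rot: [-3.141, 0.003, 3.141]
ft_force: [-5.1, -0.0, 17.4]
width: 0.661
grip_force: 66.4
```

Request:
{"method": "jog_arm", "body": {
  "plan": [
    [[0, 0, 0], [0, 0, 0]],
    [[0, 0, 0], [0, 0, 0]],
    [[0, 0, 0], [0, 0, 0]],
    [[0, 0, 0], [0, 0, 0]],
    [[0, 0, 0], [0, 0, 0]]
  ]
}}

```text
time_s: 67.03
position: [0.6129, 0.0051, 0.1138]
eef_rot: [-3.141, 0.003, 3.141]
ft_force: [-5.1, -1.1, 18.0]
width: 0.656
grip_force: 66.4
```

```bash
python3 lids.py; python3 - <<'E'
import cv2,numpy as np
a=cv2.imread('pics/last_side.png')[90:330,180:500];b=cv2.imread('pics/last_top.png')[200:350,120:320]
cv2.imwrite('pics/p8.png',np.hstack([cv2.resize(b,(400,300)),cv2.resize(a,(400,300))]))
E
```

```text
[0.61289761 0.00506025 0.11382493]
green [156. 254.] [ 21  20 324] [0.5486 0.3711 0.06  ]
yellow [155. 299.] [ 21  19 314] [0.4308 0.3735 0.06  ]
red [180. 253.] [ 19  17 265] [0.5519 0.3073 0.06  ]
```

View pics/p8.png

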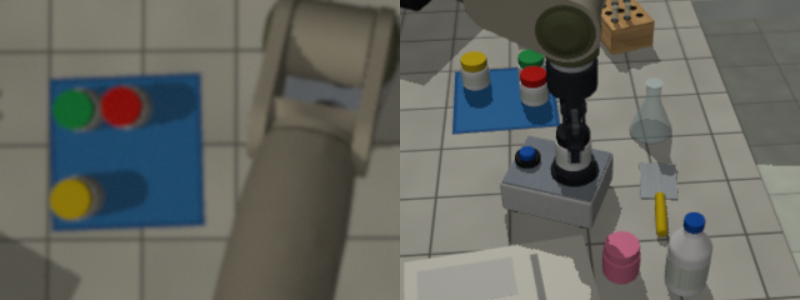

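All three jars stand upright on the mat. Black goes to the free corner.

Request:
{"method": "jog_arm", "body": {
  "plan": [
    [[0, 0, -20], [0, 0, 0]],
    [[0, 0, -40], [0, 0, 0]],
    [[15, 20, -10], [0, 0, 0]],
    [[32, 42, 0], [0, 0, 0]],
    [[36, 50, 0], [0, 0, 0]],
    [[36, 50, 0], [0, 0, 0]],
    [[36, 50, 0], [0, 0, 0]],
    [[28, 37, 0], [0, 0, 0]],
    [[0, 0, 0], [0, 0, 0]]
  ]
}}

```text
time_s: 68.25
position: [0.4273, 0.2561, 0.181]
eef_rot: [-3.142, -0.001, -3.138]
ft_force: [0.2, -0.2, -1.6]
width: 0.661
grip_force: 64.6
```

Request:
{"method": "jog_arm", "body": {
  "plan": [
    [[0, 0, 20], [0, 0, 0]],
    [[0, 0, 40], [0, 0, 0]],
    [[0, 0, 40], [0, 0, 0]],
    [[0, 0, 30], [0, 0, 0]],
    [[0, 0, 17], [0, 0, 0]],
    [[0, 0, 9], [0, 0, 0]],
    [[0, 0, 3], [0, 0, 0]],
    [[0, 0, 0], [0, 0, 0]],
    [[0, 0, 0], [0, 0, 0]]
  ]
}}

```text
time_s: 69.38
position: [0.4296, 0.2543, 0.0228]
eef_rot: [3.141, 0.001, 3.141]
ft_force: [0.1, -1.1, -2.3]
width: 0.658
grip_force: 64.6
```

Request:
{"method": "jog_arm", "body": {
  "plan": [
    [[0, 0, 3], [0, 0, 0]],
    [[0, 0, 1.5], [0, 0, 0]],
    [[0, 0, 0.8], [0, 0, 0]],
    [[0, 0, 0], [0, 0, 0]]
  ]
}}

```text
time_s: 69.88
position: [0.4293, 0.2543, 0.0179]
eef_rot: [-3.141, 0.0, 3.141]
ft_force: [-5.5, -2.0, 11.5]
width: 0.658
grip_force: 66.3
```

Request:
{"method": "jog_arm", "body": {
  "plan": [
    [[0, 0, 0], [0, 0, 0]],
    [[0, 0, 0], [0, 0, 0]],
    [[0, 0, 0], [0, 0, 0]],
    [[0, 0, 0], [0, 0, 0]],
    [[0, 0, -20], [0, 0, 0]],
    [[0, 0, -40], [0, 0, 0]],
    [[0, 0, -50], [0, 0, 0]],
    [[0, 0, -50], [0, 0, 0]],
    [[0, 0, -10], [0, 0, 0]]
  ],
  "jaw": 1
}}

```text
time_s: 71.0
position: [0.4303, 0.2546, 0.1899]
eef_rot: [3.14, 0.005, 3.141]
ft_force: [-0.0, 0.6, -0.4]
width: 1.002
grip_force: 0.0
```

Request:
{"method": "jog_arm", "body": {
  "plan": [
    [[-12, -25, 0], [0, 0, 0]],
    [[-25, -45, 0], [0, 0, 0]],
    [[-25, -50, 0], [0, 0, 0]],
    [[-25, -50, 0], [0, 0, 0]],
    [[-25, -46, 0], [0, 0, 0]],
    [[0, 0, 0], [0, -10, 0]],
    [[0, 0, 0], [0, -10, 0]],
    [[0, 0, 0], [0, 0, 0]],
    [[0, 0, 0], [0, 0, 0]]
  ],
  "jaw": -1
}}

```text
time_s: 72.12
position: [0.5417, 0.0381, 0.187]
eef_rot: [3.142, 0.347, 3.141]
ft_force: [-0.7, -0.2, 0.6]
width: 0.0
grip_force: 0.0
```

```bash
python3 lids.py
```

```text
[0.54199944 0.03816549 0.18705566]
green [156. 254.] [ 21  20 325] [0.5487 0.3712 0.06  ]
yellow [155. 299.] [ 20  19 314] [0.4308 0.3735 0.06  ]
red [180. 253.] [ 19  17 262] [0.5519 0.3073 0.06  ]
black [200. 299.] [ 20  19 291] [0.4292 0.2545 0.06  ]
```

Request:
{"method": "jog_arm", "body": {
  "plan": [
    [[7, 0, 19], [0, 0, 0]],
    [[13, 0, 36], [0, 0, 0]],
    [[7, 0, 19], [0, 0, 0]],
    [[3.6, 0, 10], [0, 0, 0]],
    [[0, 0, 0], [0, 0, 0]],
    [[0, 0, 0], [0, 0, 0]]
  ]
}}

```text
time_s: 72.97
position: [0.5417, 0.0382, 0.0984]
eef_rot: [-3.141, 0.35, 3.141]
ft_force: [-0.3, 0.4, -0.1]
width: 0.001
grip_force: 0.0
```

Request:
{"method": "jog_arm", "body": {
  "plan": [
    [[1, 0, 2.8], [0, 0, 0]],
    [[0.7, 0, 1.9], [0, 0, 0]],
    [[0, 0, 0], [0, 0, 0]],
    [[0, 0, 0], [0, 0, 0]]
  ]
}}

```text
time_s: 73.47
position: [0.5416, 0.0381, 0.093]
eef_rot: [-3.141, 0.35, 3.141]
ft_force: [2.1, -0.1, 2.8]
width: -0.007
grip_force: 1.4
```

Request:
{"method": "jog_arm", "body": {
  "plan": [
    [[0.5, 0, 1.4], [0, 0, 0]],
    [[0, 0, 0], [0, 0, 0]],
    [[0, 0, 0], [0, 0, 0]]
  ]
}}

```text
time_s: 73.85
position: [0.5415, 0.0382, 0.0913]
eef_rot: [-3.141, 0.35, 3.141]
ft_force: [3.0, -0.5, 3.7]
width: 0.003
grip_force: 1.9
```

Request:
{"method": "jog_arm", "body": {
  "plan": [
    [[0.7, 0, 1.9], [0, 0, 0]],
    [[0, 0, 0], [0, 0, 0]],
    [[0, 0, 0], [0, 0, 0]]
  ]
}}

```text
time_s: 74.22
position: [0.5416, 0.0381, 0.0895]
eef_rot: [-3.141, 0.35, 3.141]
ft_force: [1.3, 0.1, 6.6]
width: 0.001
grip_force: 3.6
```

Request:
{"method": "jog_arm", "body": {
  "plan": [
    [[0.5, 0, 1.4], [0, 0, 0]],
    [[0, 0, 0], [0, 0, 0]],
    [[0, 0, 0], [0, 0, 0]]
  ]
}}

```text
time_s: 74.6
position: [0.5418, 0.0382, 0.089]
eef_rot: [-3.141, 0.352, -3.142]
ft_force: [-4.1, 1.0, 18.7]
width: -0.0
grip_force: 9.6
```

Request:
{"method": "jog_arm", "body": {
  "plan": [
    [[0.4, 0, 1], [0, 0, 0]],
    [[0, 0, 0], [0, 0, 0]],
    [[0, 0, 0], [0, 0, 0]]
  ]
}}

```text
time_s: 74.97
position: [0.5419, 0.0382, 0.0887]
eef_rot: [-3.141, 0.353, -3.141]
ft_force: [-10.3, 0.6, 28.6]
width: -0.003
grip_force: 14.2
```

The force slope extrapolates to about 5 N at the hard stop, so the button is fully down. Retract and check.

Request:
{"method": "jog_arm", "body": {
  "plan": [
    [[-7, 0, -19], [0, 0, 0]],
    [[-14, 0, -38], [0, 0, 0]],
    [[-14, 0, -38], [0, 0, 0]],
    [[0, 0, 0], [0, 10, 0]],
    [[0, 0, 0], [0, 10, 0]],
    [[20, -20, 0], [0, 0, 0]],
    [[20, -20, 0], [0, 0, 0]],
    [[0, 0, 0], [0, 0, 0]],
    [[0, 0, 0], [0, 0, 0]]
  ]
}}

```text
time_s: 76.1
position: [0.5012, -0.0015, 0.1872]
eef_rot: [3.141, -0.002, 3.141]
ft_force: [0.2, 0.6, -0.3]
width: -0.001
grip_force: 0.0
```

```bash
python3 lids.py; python3 - <<'E'
import cv2,numpy as np
a=cv2.imread('pics/last_side.png')[90:330,180:500]
cv2.imwrite('pics/p9.png',cv2.resize(a,(640,480)))
E
```

```text
[ 0.5015365  -0.0013111   0.18735161]
green [156. 254.] [ 21  20 325] [0.5487 0.3712 0.06  ]
yellow [155. 299.] [ 20  19 312] [0.4307 0.3733 0.06  ]
red [180. 253.] [ 19  18 265] [0.552  0.3073 0.06  ]
black [200. 300.] [ 20  19 293] [0.4291 0.2545 0.06  ]
```

View pics/p9.png

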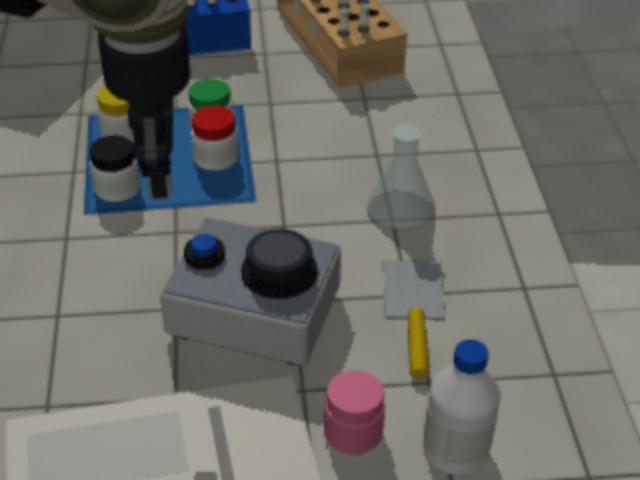

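All four jars stand on the mat, the button and pad are up, and the bystanders are untouched.

```bash
python3 -c "
from workcell import order
print(order.hand_in())"
```

```text
the job is handed in; nothing more can be done
None
```

I handed the job in at about 76 s with no verdict shown: the button went to its hard stop at the start and end, the green, yellow, red and black jars were each pressed on the pad for over 4 s in that order, and all four now stand upright on the mat, red having been knocked about 5 cm along it.

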